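# Press the pressure tester onto the water turret's nipple

## Task

Check the animals' drinking-water pressure: take the domed lid off the steel jar and stand it rim-down on the free worktop beside, then draw the pressure tester out of the jar and press its coupler squarely onto the sloping ball-headed nipple of the water turret until it snaps on. Keep pushing in line with the nipple so that it stays sunk at least halfway against its spring, and finish like that, still gripping the tester and holding it pressed; leave the other things on the worktop where they are.

Things in the scene. Friction and masses are not known exactly. Their poses are not given: they have to be found in the camera images.
- jar: round steel jar fixed to the worktop by its rubber foot, 124 mm in outer diameter, 80 mm high, wall 4 mm, floor 4 mm thick; a white stand ring (54 mm outer, 43 mm inner diameter, up to 34 mm above the worktop) in its middle keeps the tester upright. Origin: centre of its underside, z up
- lid: loose domed steel lid on the jar, 132 mm in diameter, 56 mm high without its knob, 0.18 to 0.35 kg. Origin: centre of its underside, z up: 70 mm above the worktop when on the jar, 0 when stood on the worktop. Its lowest 10 mm (111 mm in diameter) hang inside the jar's mouth. Lift it 60 mm or more straight up to clear the tester inside
- lid_knob (a point): middle of the lid's round black knob, 78 mm above the lid's origin on its axis: head 28 mm in diameter, from 10 mm below this point to 9 mm above it, on a neck 12 mm in diameter that stands on the dome's flat top, 22 mm below this point
- tester: pressure tester, 0.14 to 0.21 kg, 112 mm long, upright in the jar, coupler down on the jar's floor (4 mm). Origin: centre of the coupler's open mouth; z along its axis to the handle's end; any turn about z is alike. Steel coupler 38 mm in diameter up to z 44 mm (a step there), then a grey handle 24 mm in diameter to z 112 mm. Lift it 95 mm or more to clear the jar
- tester_grip (a point): where to grip the handle: on the tester's axis, 82 mm above its mouth (same axes), 6 mm above the jar's rim. Open the fingers only to about 50 mm, as their tips go into the jar
- bore_floor (a point): floor of the coupler's bore, on the tester's axis, 27 mm inside the mouth. The mouth is 28 mm wide and narrows over 8 mm to a bore of 19 mm. Three sprung jaws, 11 mm inside the mouth, meet the nipple's ball when its tip is about 12 mm in, ride over it at a push of about 5 to 8 N and snap in behind it when the tip is 25 mm in; the tip then meets this floor
- turret: steel water turret bolted to the worktop: flange 72 mm in diameter, column 34 mm in diameter, a black shut-off lever at its -y side, a brass hose outlet at its +x side, and on top a stiff swivel (axis along its y, 87 mm above the worktop) that carries the sloping nipple, which leans to its -x side. Origin: centre of its underside on the worktop, z up
- nipple_tip (a point): top of the nipple's ball head; z points out along its axis, away from the turret, and leans 0.35 to 0.6 rad from the vertical: the tester's z must come to lie along it. Steel ball 16 mm in diameter on a stem 9 mm in diameter, which enters a six-sided brass collar 41 mm below the tip; the swivel's centre is 75 mm below the tip. The point moves inward with the nipple
- valve (a joint): how far the nipple is pushed into the turret along its own axis, m: 0 out, 0.007 at the stop; its spring needs 9 N to begin and 0.7 N more for each mm, and pushes it out again when let go
- spray: bystander, to be left alone: trigger spray bottle, 68 mm in diameter, 185 mm high, head reaching 53 mm to its -x
- beaker: bystander, to be left alone: small steel beaker, 64 mm wide, 62 mm high
- tunnel: bystander, to be left alone: amber plastic shelter tube, 54 mm in diameter and 100 mm long, lying; its origin is under its middle
- scoop: bystander, to be left alone: aluminium feed scoop, 85 x 60 x 32 mm pan from x -12 to +73 mm, handle 12 mm thick out to x -106 mm
- gnaw_block: bystander, to be left alone: wooden gnawing block, 50 x 20 x 20 mm
- drinker: bystander, to be left alone: drinking bottle, 60 mm in diameter, with a bent steel spout, 176 mm high in all
- parts_dish: bystander, to be left alone: shallow plastic dish of spare fittings, 90 x 65 x 14 mm

How it is judged:
By the outcome, as a careful person would: the job done as asked, in the order asked, and still so for the second after the job is handed in, while the arm keeps its last pose, push and grip.
It also fails if it takes over 59 s, if anything falls off the work surface, if the arm or the gripper's body presses on something with over 40 N, if the wrist force passes 120 N, or if a joint passes its speed limit or range.

## Robot

A 6-joint arm with a two-finger parallel gripper is mounted at the origin on the work surface. World frame = base frame: x ahead of the robot, y to its left, z up, the work surface at z = 0. Lengths are in mm, angles in rad, forces in N, time in s.
With the tool pointing down it reaches from about 275 to 750 mm from the base axis. Payload 10.2 kg.
Tool frame: the origin (TCP) lies between the finger pads; the fingertips stand 11 mm ahead of it and the grasp point (between the pads) lies 8 mm behind it (ctrl.nose_length is the distance from the TCP to the fingertips, in mm); x points along the fingers, y is the direction in which the jaws open and shut, and the axes are right-handed (so a half turn about x gives the same grasp; the last joint's range is limited). The gripper opens to 85 mm and grips with 20 to 120 N. Pads are 22 mm wide; open, the fingers measure 114 mm over their backs; the gripper's body (76 mm by 85 mm) begins 54 mm behind the grasp point. The pads swing forward as they close: fully open they stand 13 mm farther back than shut.
Start: joints at [-1.455, 0.313, 1.498, -0, 1.331, -0.223], TCP at [174.474, -495.167, 242.294] pointing down, gripper open.
Joint ranges: [-2.94, 2.94], [-0.97, 2.17], [0.19, 2.56], [-1.23, 4.37], [0.02, 3.11], [-2.88, 2.88]. Speed limits (rad/s): [2.39, 2.39, 3.01, 3.14, 3.14, 3.14].

## Interface

Orientations are given as a unit quaternion [w, x, y, z].
In Python, from rig import ctrl, capture, ticket gives the robot as it stands.
- The arm moves only by the tool step_arm, never from a script. Its argument "commands" is a list of rows, each a list of 2 entries, a list of its own where there are three numbers: the shift along the world's x, y, z normalised to -1 to 1, where 1 is 0.04 m, then the turn about the world's z normalised to -1 to 1, where 1 is 180 degrees. A call has 1 to 5 rows; each row shifts and turns the commanded pose from where the row before left it; what a row does not reach is not made up. A row lasts 1/10 s, in which the tool goes at most 50 mm and 8.59 degrees, less where a joint would pass 70% of its speed; a pose out of reach is approached as far as the arm can. A call with a number of a shift or a turn outside -1 to 1 is refused whole. A call with a gripper value outside its range is refused whole. "gripper" is the closure, from -1 (fully open) to 1 (shut), so that 0 is half open, set as the call begins (left out, the last holds). The fingers move at their own pace and stop on an object; "force" is the grip in N (left out, the last holds). Time passes only in rows, so rows that do not move let the fingers close. It gives the time, the measured TCP pose, the force and the opening at its end, in the units of the state.
- ctrl.sense(): the state, without advancing time (a new reading comes with each control period).
- capture(name): name is "side" or "top" or "wrist"; returns a dict with "image" (420x560x3 uint8, blue, green, red), "fov_y" (degrees; the focal length in pixels is half the picture's height over the tangent of half this angle, whatever the lens; pixels are square), "cx", "cy" (the principal point, pixels), "origin" and "orientation" of the camera in the world. Camera axes: x right, y down, z forward; pixel columns grow to the right and rows downward; lengths in mm; the calibration is good to about 2 mm. A picture is of the moment at which its call begins. There is no depth.
- ticket.finish_job(): hands the job in, once; it reports no verdict.
The state is a dict: "time_s": time; "joints": joint angles; "dq": joint speeds; "tau": joint torques, N m; "eef_pos": TCP position; "ee_rot": TCP orientation; "force": force on the tool from outside, world axes, zero at the start; "wrist_torque": the same for the moment, N m; "grip_width": opening from 0.0 (shut) to 1.0 (fully open).
Only numpy, scipy, OpenCV 4.12 (cv2) and the standard library are available. Lean on these libraries where they do the work, as an engineer would, in place of code of your own. Each camera call takes 0.05 s, during which the arm holds its last target.

## Working session

There is one attempt and no reset: what is moved stays moved. The work goes in short steps, Python scripts to look and compute and a tool call to move; the robot and the scene stay as the last step left them, time stands still between calls to the robot, and variables do not carry over. Pictures are saved under pics/ and viewed, and the job is handed in when it is done.

Besides the shell and the picture viewer there is one more tool, called as name([rows], argument=value, ...), one row to a line, values as JSON. step_arm: Moves the arm, as the interface text tells. Its arguments: {"type":"object","properties":{"commands":{"type":"array","items":{"type":"array"}},"gripper":{"type":"number"},"force":{"type":"number"}},"required":["commands"]}

```bash
ls; mkdir -p pics
cat > h.py <<'E'
import numpy as np,cv2,json
from rig import ctrl,capture,ticket
from scipy.spatial.transform import Rotation as R
def snap(n,f):
    c=capture(n);cv2.imwrite(f'pics/{f}.png',c['image'])
    np.savez(f'pics/{f}.npz',**{k:np.array(v) for k,v in c.items()});return c
def load(f):
    d=np.load(f'pics/{f}.npz');return {k:d[k] for k in d}
def K(c):
    f=c['image'].shape[0]/2/np.tan(np.radians(float(c['fov_y']))/2);return f
def Rm(c):
    q=np.array(c['orientation'],float);return R.from_quat([q[1],q[2],q[3],q[0]]).as_matrix()
def ray(c,u,v):
    d=Rm(c)@np.array([(u-float(c['cx']))/K(c),(v-float(c['cy']))/K(c),1.]);return np.array(c['origin'],float),d/np.linalg.norm(d)
def onz(c,u,v,z):
    o,d=ray(c,u,v);return o+d*(z-o[2])/d[2]
def proj(c,p):
    x=Rm(c).T@(np.array(p,float)-np.array(c['origin'],float));return x[:2]/x[2]*K(c)+[float(c['cx']),float(c['cy'])]
def tri(*rs):
    A=0;b=0
    for o,d in rs:
        P=np.eye(3)-np.outer(d,d);A=A+P;b=b+P@o
    x=np.linalg.solve(A,b);return x,[np.linalg.norm((np.eye(3)-np.outer(d,d))@(x-o)) for o,d in rs]
E
python3 - <<'E'
from h import *
for n in ('side','top','wrist'):
    c=snap(n,n+'0');print(n,c['fov_y'],c['cx'],c['cy'],c['origin'],c['orientation'])
print(ctrl.sense()); print([a for a in dir(ctrl) if a[0]!='_'],ctrl.nose_length)
E
```

```text
pics
side 42.189779563788434 278.5609204236557 210.74603818758905 [ 529.66214082  960.55724694 1033.90554448] [ 0.00148721 -0.02799328  0.91793086 -0.39574878]
top 53.35125947646626 278.8273275631509 203.01537944140907 [ 408.72311346   18.30460733 1074.03776659] [ 0.05155878 -0.70022365  0.70791943 -0.0766721 ]
wrist 68.93796963792066 277.85203556128107 211.37226549304967 [ 251.03172795 -469.33521505  374.60902956] [ 0.12978581  0.80577331 -0.57045726 -0.09199744]
{'time_s': 0.15, 'joints': array([-1.45541845e+00,  3.13336351e-01,  1.49818854e+00, -1.81418471e-05,
        1.33101452e+00, -2.23402777e-01]), 'dq': array([ 1.42455590e-03, -6.99391586e-04, -2.48475846e-03, -1.01856551e-03,
        1.97964802e-03,  2.16784431e-05]), 'tau': array([ 1.35565726e-03, -4.12369251e+01, -2.59798265e+01, -1.71599468e-04,
        3.20765175e-03, -2.36996129e-05]), 'eef_pos': array([ 174.44110901, -495.001695  ,  241.88679353]), 'ee_rot': array([ 0.11887199,  0.69699799,  0.11954114, -0.69697429]), 'force': array([0.27282241, 0.0697307 , 0.54199093]), 'wrist_torque': array([ 0.04168886, -0.01317269, -0.00796455]), 'grip_width': 1.0068590415777512}
['PlanningError', 'nose_length', 'sense'] 11.0
```

```bash
sleep 8; ls pics
```

```text
side0.npz
side0.png
top0.npz
top0.png
wrist0.npz
wrist0.png
```

View pics/side0.png

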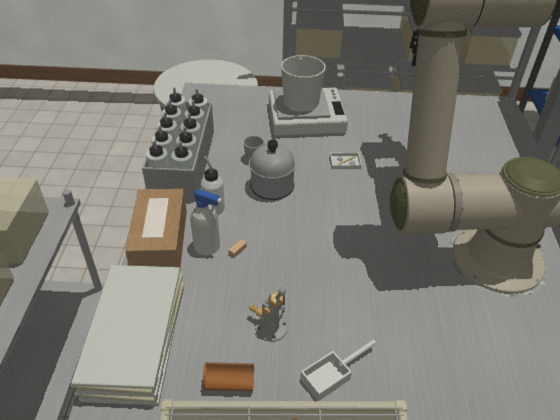

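View pics/top0.png

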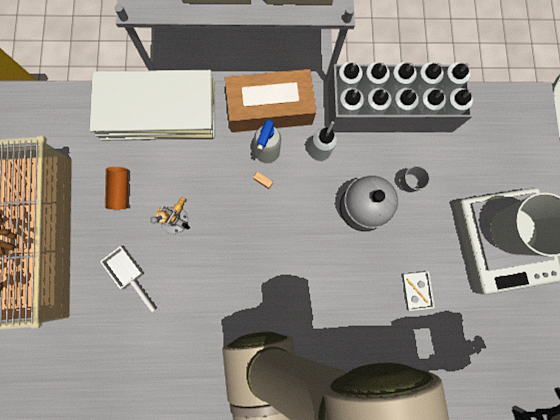

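View pics/wrist0.png

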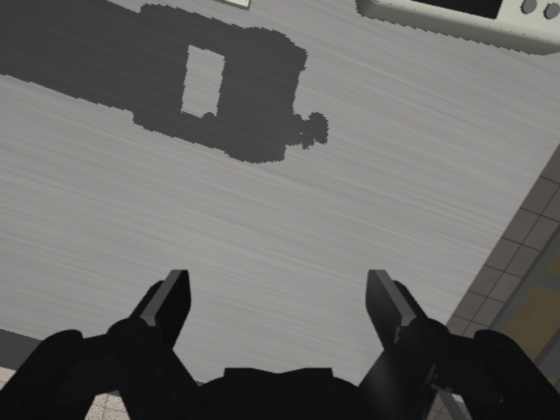

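Side view: the lid's knob is at (272,145), the jar at about (272,180) and the turret at about (272,315). Top view: the knob is at (378,196), the turret at about (175,215), the beaker at (413,178) and the dish at (418,291). I'll zoom in on the turret and knob next.

Run:
```python
from h import *
a=load('side0')['image'][270:350,235:305];b=load('top0')['image'][185:245,140:200]
c=load('side0')['image'][130:200,240:310];d=load('top0')['image'][165:235,335:405]
z=[cv2.resize(i,(400,300 if 0 else 400),interpolation=cv2.INTER_CUBIC) for i in (a,b,c,d)]
cv2.imwrite('pics/z0.png',np.hstack(z[:2]));cv2.imwrite('pics/z1.png',np.hstack(z[2:]))
```

```text
(no output)
```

View pics/z0.png

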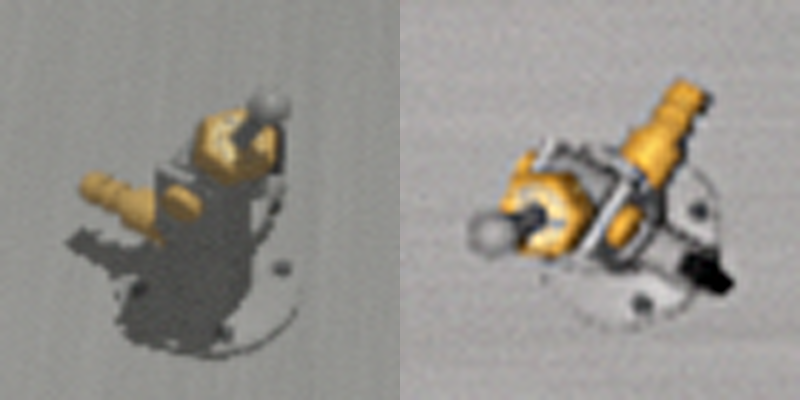

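View pics/z1.png

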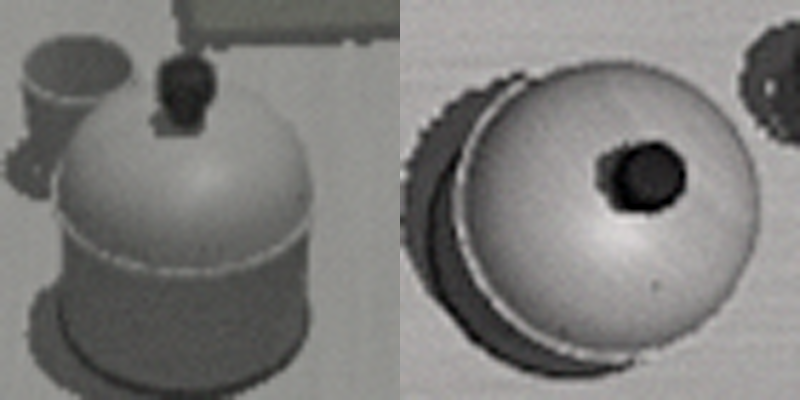

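Run:
```python
from h import *
s=load('side0');t=load('top0')
k,e=tri(ray(s,272.7,145.75),ray(t,378.4,195.6));print('knob',k,e, 'pl',onz(s,272.7,145.75,148),onz(t,378.4,195.6,148))
b,e=tri(ray(s,281.9,291.0),ray(t,153.8,219.8));print('ball',b,e)
f=onz(t,173.75,220.1,3);print('flange',f)
# side flange: bottom edge row ~ 
print(onz(s,235+215*.175,270+275*.2,3))
d=b-[f[0],f[1],87];print('dir',d,np.linalg.norm(d),np.arctan2(np.hypot(d[0],d[1]),d[2]),np.degrees(np.arctan2(d[1],d[0])))
# hose tip and lever dirs
print('hose tip', tri(ray(t,140+290*.15,185+85*.15),ray(s,235+90*.175,270+188*.2)))
for n,(u,v,z) in dict(beaker=(415,178,62),spray=(267,150,90),drinker=(325,145,90),gnaw=(263,180,20)).items(): print(n,onz(t,u,v,z))
```

```text
knob [ 593.89784829 -245.77888694  138.13511306] [np.float64(2.141472182455243), np.float64(2.1414721824550216)] pl [ 591.10996138 -231.59471047  148.        ] [ 594.09042677 -243.38330308  148.        ]
ball [542.70714534 261.75960851 147.59710107] [np.float64(0.3651593283240062), np.float64(0.36515932832421977)]
flange [562.80101165 249.01155939   3.        ]
[560.65123706 245.75390445   3.        ]
dir [-20.09386632  12.74804912  60.59710107] 65.10211115996526 0.3741985828203331 147.60794099092686
hose tip (array([613.78494638, 220.66895555,  30.12861693]), [np.float64(1.8730261062806626), np.float64(1.8730261062809264)])
beaker [ 655.86391651 -363.34420243   62.        ]
spray [721.57186737   9.04839766  90.        ]
drinker [ 733.96801289 -134.13945174   90.        ]
gnaw [663.02834095  19.46287778  20.        ]
```

Run:
```python
from h import *
s=load('side0');t=load('top0')
print(onz(t,371.6,202.1,82))
for c in (s,t):
  for xy in ((594,-245),(592,-238),(591,-231)):
    print(xy,[proj(c,(*xy,z)).round(1).tolist() for z in (0,80,138,148,157)])
for c,n in ((s,'s'),(t,'t')):
  g=c['image'].max(2).astype(int); 
  if n=='s': print(g[134:158,262:284])
  else: print(g[185:206,366:392])
```

```text
[ 591.28487165 -244.40127223   82.        ]
(594, -245) [[271.4, 184.0], [271.7, 162.4], [271.9, 145.7], [271.9, 142.8], [272.0, 140.1]]
(592, -238) [[271.9, 185.6], [272.2, 164.0], [272.5, 147.3], [272.5, 144.3], [272.6, 141.6]]
(591, -231) [[272.1, 187.2], [272.4, 165.5], [272.7, 148.9], [272.7, 145.9], [272.8, 143.2]]
(594, -245) [[363.9, 206.8], [371.6, 201.2], [377.9, 196.5], [379.1, 195.6], [380.2, 194.8]]
(592, -238) [[361.3, 207.6], [368.8, 202.0], [375.0, 197.4], [376.1, 196.5], [377.2, 195.7]]
(591, -231) [[358.7, 208.0], [366.0, 202.4], [372.0, 197.8], [373.1, 197.0], [374.1, 196.2]]
[[140 144 147 144 148 146 146 150 147  97  78  85  90  95 105  98 103 103
  102  99 100  95]
 [145 146 147 145 147 148 145 148 143  96  78  76  80  85  86  86  85  88
   83  84  83  84]
 [145 142 146 146 146 147 145 150 142  93  77  77  77  79  78  79  80  80
   75  78  79  79]
 [148 148 144 148 150 146 150 151 152 100  77  82  79  76  86  78  74  77
   82  88  87  87]
 [141 147 146 147 146 148 146 148 148 135  91  79  76  87 126  92  86  91
  129 137 135 136]
 [121 144 150 150 150 148 145 146
[... 3324 characters left out ...]
28   9  68
  136 166 163 162 166 163 166 164]
 [172 179 180 190 200 124  51  31   0   6  12  10  15  17  11   0  32 132
  172 170 165 157 160 159 165 169]
 [178 179 182 193 196 172  98  48  29   2   0   0   0   9  39 110 138 167
  175 174 165 162 157 156 162 172]
 [184 185 189 189 197 213 182 159 156 145 146 142 101 127 136 177 183 174
  173 163 165 162 161 158 160 162]
 [183 188 192 199 200 207 213 219 218 211 209 208 181 185 185 180 178 169
  164 170 170 168 162 159 160 155]
 [183 190 191 200 205 209 206 212 210 205 197 193 192 185 182 181 173 171
  169 165 168 169 163 166 158 156]
 [179 186 191 200 207 207 210 215 213 213 201 196 192 191 181 183 178 173
  174 166 170 165 165 164 164 156]]
```

```bash
cat >> h.py <<'E'
def st():
    s=ctrl.sense();q=s['ee_rot'];M=R.from_quat([q[1],q[2],q[3],q[0]]).as_matrix()
    print('t%.2f'%s['time_s'],'tcp',s['eef_pos'].round(1),'x',M[:,0].round(3),'yaw_y deg %.1f'%np.degrees(np.arctan2(M[1,1],M[0,1])),'F',s['force'].round(1),'g%.3f'%s['grip_width'],'j',s['joints'].round(2));return s
E
python3 -c "
from h import *
st()"
```

```text
t0.15 tcp [ 174.4 -495.   241.9] x [-0.     0.001 -1.   ] yaw_y deg -70.6 F [0.3 0.1 0.5] g1.007 j [-1.46  0.31  1.5  -0.    1.33 -0.22]
```

step_arm([
  [[0.7,0.42,0],0.047],
  [[0.7,0.42,0],0.047],
  [[0.7,0.42,0],0.047],
  [[0.7,0.42,0],0.047],
  [[0.7,0.42,0],0.047],
])

```text
time_s: 0.65
eef_pos: [315.5, -410.3, 242.1]
ee_rot: [0.364, 0.606, 0.365, -0.606]
force: [-0.2, -0.8, 0.5]
grip_width: 0.998
```

step_arm([
  [[0.7,0.42,0],0.047],
  [[0.7,0.42,0],0.047],
  [[0.7,0.42,0],0.047],
  [[0.7,0.42,0],0.047],
  [[0.7,0.42,0],0.047],
])

```text
time_s: 1.15
eef_pos: [455.5, -326.2, 242.1]
ee_rot: [0.558, 0.434, 0.559, -0.434]
force: [-0.1, 0.3, -0.0]
grip_width: 1.002
```

step_arm([
  [[0.69,0.42,0],0.047],
  [[0.69,0.42,0],0.047],
  [[0.69,0.42,0],0.047],
  [[0,0,0],0.02],
  [[0,0,0],0],
])

```text
time_s: 1.65
eef_pos: [537.6, -276.2, 241.7]
ee_rot: [0.648, 0.282, 0.649, -0.281]
force: [-0.4, -0.1, 0.7]
grip_width: 1.002
```

```bash
python3 -c "
from h import *
st();c=snap('wrist','w1');print(proj(c,(592,-241.5,148)))"
```

```text
t1.65 tcp [ 537.6 -276.2  241.7] x [-0.001  0.001 -1.   ] yaw_y deg 43.1 F [-0.4 -0.1  0.7] g1.002 j [-0.67  0.49  1.24 -0.    1.41 -1.42]
[358.11056342 230.92034318]
```

View pics/w1.png

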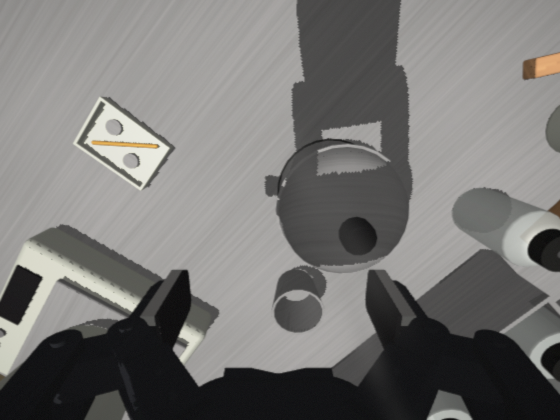

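The wrist view shows the knob head at about (358,236), against a prediction of (358,231).

```bash
python3 -c "
from h import *
c=load('w1');g=c['image'].max(2);m=(g<45).astype(np.uint8);m[:200]=0;m[270:]=0;m[:,:330]=0;m[:,385:]=0
n,l,s,ce=cv2.connectedComponentsWithStats(m);i=1+s[1:,4].argmax();print(s[i],ce[i]);(u,v),r=cv2.minEnclosingCircle(np.argwhere(l==i)[:,::-1].astype(np.float32));print(u,v,r,r*2*0+28/2/r*K(c))
for z in(148,157):print(onz(c,u,v,z),onz(c,*ce[i],z))
w=c;t=load('top0');s=load('side0')
print(tri(ray(w,u,v),ray(t,378.1,195.7),ray(s,272.2,143.5)))
"
```

```text
[343 217  34  35 661] [361.94856278 231.92284418]
358.0 235.0 18.868061065673828 226.98098867283525
[ 594.54677545 -243.92903272  148.        ] [ 594.8744327  -239.98860698  148.        ]
[ 590.11749468 -242.91311608  157.        ] [ 590.43213713 -239.12920705  157.        ]
(array([ 593.96644709, -243.34359526,  147.24989829]), [np.float64(1.0562596054300135), np.float64(0.44094656980293856), np.float64(0.8903886831962063)])
```

step_arm([
  [[0.7,0.415,0],0.046],
  [[0.7,0.41,0],0.046],
  [[0,0,0],0],
  [[0,0,-0.5],0],
  [[0,0,-0.5],0],
])

```text
time_s: 2.2
eef_pos: [592.7, -244.5, 202.1]
ee_rot: [0.682, 0.187, 0.682, -0.187]
force: [0.7, -0.9, -0.5]
grip_width: 1.0
```

```bash
python3 -c "
from h import *
st()"
```

```text
t2.20 tcp [ 592.7 -244.5  202.1] x [ 0.001 -0.001 -1.   ] yaw_y deg 59.3 F [ 0.7 -0.9 -0.5] g1.000 j [-0.57  0.6   1.17 -0.    1.37 -1.61]
```

step_arm([
  [[0.02,0.03,-0.75],0],
  [[0,0,-0.75],0],
  [[0,0,0],0],
])

```text
time_s: 2.5
eef_pos: [591.7, -242.4, 138.4]
ee_rot: [0.679, 0.188, 0.685, -0.186]
force: [-0.5, -0.2, 0.2]
grip_width: 1.003
```

```bash
python3 -c "
from h import *
st();c=snap('wrist','w2');snap('side','s2')"
```

```text
t2.50 tcp [ 591.7 -242.4  138.4] x [-0.007  0.004 -1.   ] yaw_y deg 59.3 F [-0.5 -0.2  0.2] g1.003 j [-0.57  0.66  1.25 -0.    1.25 -1.61]
```

View pics/w2.png

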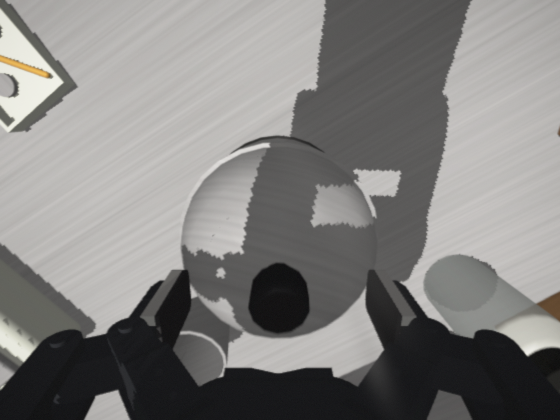

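View pics/s2.png

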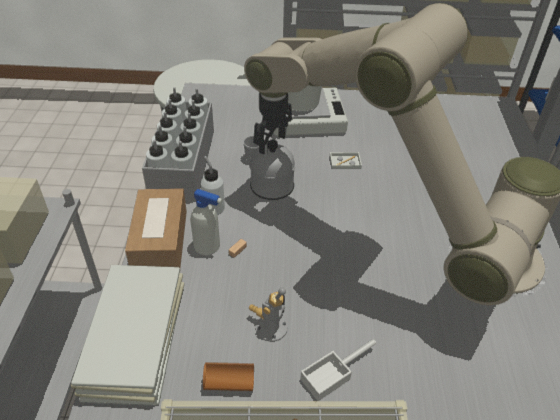

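step_arm([
  [[0.03,0,0.08],0],
  [[0,0,0],0],
])

```text
time_s: 2.8
eef_pos: [596.0, -243.2, 147.9]
ee_rot: [0.684, 0.186, 0.681, -0.186]
force: [-0.2, 0.0, -0.0]
grip_width: 0.998
```

step_arm([
  [[0,0,0],0],
  [[0,0,0],0],
  [[0,0,0],0],
  [[0,0,0],0],
  [[0,0,0],0],
], gripper=1, force=50)

```text
time_s: 3.3
eef_pos: [595.4, -242.6, 145.8]
ee_rot: [0.682, 0.186, 0.682, -0.186]
force: [-0.7, 0.5, 3.2]
grip_width: 0.304
```

step_arm([
  [[0,0,0],0],
  [[0,0,0],0],
  [[0,0,0],0],
])

```text
time_s: 3.6
eef_pos: [595.4, -242.6, 145.8]
ee_rot: [0.682, 0.186, 0.682, -0.186]
force: [-1.1, 0.3, 4.5]
grip_width: 0.298
```

step_arm([
  [[0,0,0],0],
  [[0,0,0],0],
  [[-0.05,0,-0.12],0],
  [[0,0,0],0],
  [[0,0,0],0],
], gripper=-0.1)

```text
time_s: 4.1
eef_pos: [593.1, -242.5, 140.4]
ee_rot: [0.682, 0.186, 0.682, -0.186]
force: [-0.1, -0.7, -0.3]
grip_width: 0.551
```

step_arm([
  [[0,0,0],0],
  [[0,0,0],0],
  [[0,0,0],0],
  [[0,0,0],0],
], gripper=1, force=60)

```text
time_s: 4.5
eef_pos: [593.4, -242.5, 140.9]
ee_rot: [0.682, 0.186, 0.682, -0.186]
force: [0.4, 1.6, 1.8]
grip_width: 0.301
```

```bash
python3 -c "
from h import *
st()"
```

```text
t4.50 tcp [ 593.4 -242.5  140.9] x [ 0. -0. -1.] yaw_y deg 59.6 F [0.4 1.6 1.8] g0.301 j [-0.57  0.65  1.25  0.    1.24 -1.61]
```

step_arm([
  [[0,0,0.3],0],
  [[0,0,0.5],0],
  [[0,0,0.5],0],
  [[0,0,0.5],0],
  [[0,0,0.5],0],
])

```text
time_s: 5.0
eef_pos: [593.1, -242.6, 234.0]
ee_rot: [0.682, 0.186, 0.682, -0.186]
force: [0.0, -1.2, -2.0]
grip_width: 0.301
```

```bash
python3 -c "
from h import *
st();c=snap('side','s3')"
```

```text
t5.00 tcp [ 593.1 -242.6  234. ] x [-0. -0. -1.] yaw_y deg 59.5 F [ 0.  -1.2 -2. ] g0.301 j [-0.57  0.58  1.12 -0.    1.44 -1.61]
```

View pics/s3.png

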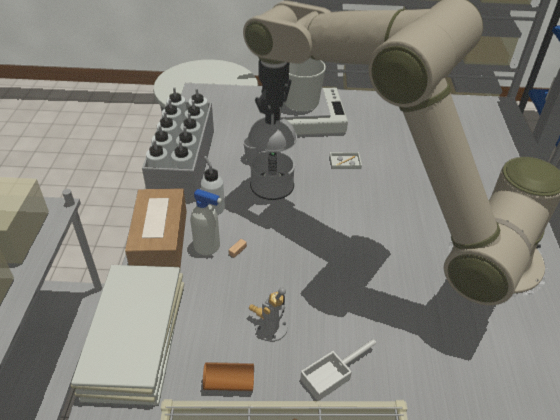

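step_arm([
  [[-0.4,0.43,0.1],0],
  [[-0.65,0.7,0],0],
  [[-0.75,0.8,0],0],
  [[-0.75,0.8,0],0],
  [[-0.5,0.55,0],0],
])

```text
time_s: 5.55
eef_pos: [469.3, -109.6, 236.6]
ee_rot: [0.682, 0.186, 0.683, -0.185]
force: [0.5, -0.4, -1.0]
grip_width: 0.295
```

step_arm([
  [[0,0,-0.4],0],
  [[0,0,-0.8],0],
  [[0,0,-0.9],0],
  [[0,0,-0.9],0],
  [[0,0,-0.5],0],
])

```text
time_s: 6.05
eef_pos: [470.1, -110.8, 94.2]
ee_rot: [0.681, 0.186, 0.683, -0.185]
force: [-0.0, -0.7, -0.6]
grip_width: 0.3
```

```bash
python3 -c "
from h import *
st()"
```

```text
t6.05 tcp [ 470.1 -110.8   94.2] x [-0.003  0.001 -1.   ] yaw_y deg 59.6 F [-0.  -0.7 -0.6] g0.300 j [-0.47  0.4   1.8  -0.    0.94 -1.51]
```

step_arm([
  [[0,0,0],0],
  [[0,0,-0.3],0],
  [[0,0,-0.15],0],
  [[0,0,0],0],
])

```text
time_s: 6.45
eef_pos: [471.2, -111.3, 78.5]
ee_rot: [0.682, 0.186, 0.682, -0.186]
force: [-0.5, -1.0, -2.0]
grip_width: 0.299
```

step_arm([
  [[0,0,-0.04],0],
  [[0,0,0],0],
])

```text
time_s: 6.65
eef_pos: [471.5, -111.5, 77.4]
ee_rot: [0.683, 0.186, 0.682, -0.186]
force: [0.3, 1.3, -0.0]
grip_width: 0.299
```

step_arm([
  [[0,0,-0.08],0],
  [[0,0,0],0],
])

```text
time_s: 6.85
eef_pos: [471.2, -111.3, 73.7]
ee_rot: [0.682, 0.186, 0.682, -0.186]
force: [0.0, -0.1, -1.8]
grip_width: 0.3
```

step_arm([
  [[0,0,-0.06],0],
  [[0,0,0],0],
])

```text
time_s: 7.05
eef_pos: [471.2, -111.3, 71.2]
ee_rot: [0.682, 0.186, 0.682, -0.186]
force: [0.3, 0.3, -2.5]
grip_width: 0.297
```

```bash
python3 -c "
from h import *
st()"
```

```text
t7.05 tcp [ 471.2 -111.3   71.2] x [-0.  0. -1.] yaw_y deg 59.6 F [ 0.3  0.3 -2.5] g0.297 j [-0.47  0.44  1.82 -0.    0.88 -1.51]
```

step_arm([
  [[0,0,-0.04],0],
  [[0,0,0],0],
])

```text
time_s: 7.25
eef_pos: [471.5, -111.1, 70.8]
ee_rot: [0.682, 0.186, 0.682, -0.186]
force: [-2.8, 3.7, 9.1]
grip_width: 0.301
```

Contact. I'll release and rise.

step_arm([
  [[0,0,0],0],
  [[0,0,0],0],
  [[0,0,0],0],
  [[0,0,0],0],
  [[0,0,0.3],0],
], gripper=-0.6)

```text
time_s: 7.75
eef_pos: [470.5, -111.1, 81.2]
ee_rot: [0.681, 0.186, 0.683, -0.186]
force: [0.1, 0.1, 0.5]
grip_width: 0.802
```

step_arm([
  [[0,0,0.8],0],
  [[0,0,0.95],0],
  [[0,0,0.95],0],
  [[0,0,0.8],0],
  [[0.5,-0.5,0],0],
])

```text
time_s: 8.25
eef_pos: [492.0, -130.8, 227.7]
ee_rot: [0.685, 0.185, 0.679, -0.186]
force: [-0.1, -1.5, 0.8]
grip_width: 0.797
```

```bash
python3 -c "
from h import *
st();snap('side','s4');snap('top','t4');c=snap('wrist','w4');print(proj(c,(593.4,-242.9,116)))"
```

```text
t8.25 tcp [ 492.  -130.8  227.7] x [ 0.008 -0.004 -1.   ] yaw_y deg 59.6 F [-0.1 -1.5  0.8] g0.797 j [-0.49  0.29  1.57  0.    1.27 -1.53]
[234.1169079  349.69071794]
```

View pics/s4.png

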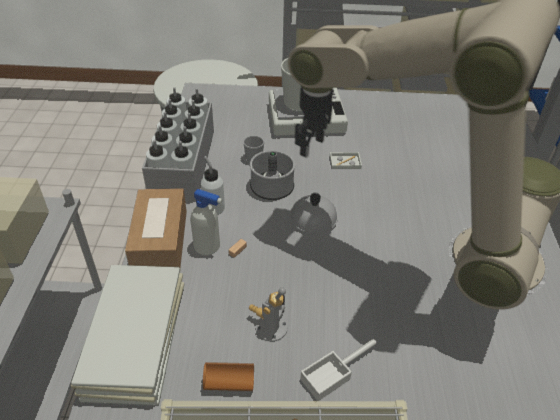

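View pics/w4.png

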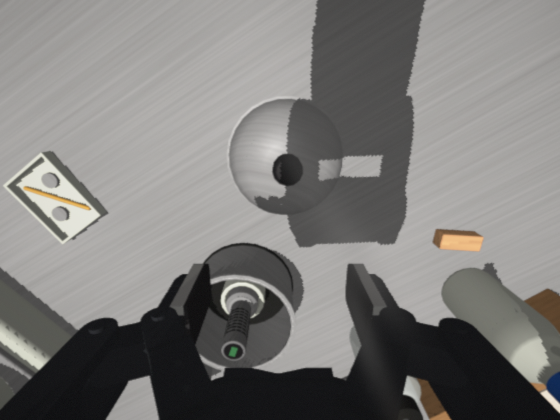

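step_arm([
  [[0.5,-0.55,0],0],
  [[0.65,-0.72,0],0],
  [[0.65,-0.72,0],0],
  [[0.5,-0.55,0],0],
  [[0.22,-0.26,0],0],
], gripper=-0.15)

```text
time_s: 8.9
eef_pos: [592.5, -244.5, 221.2]
ee_rot: [0.682, 0.186, 0.683, -0.186]
force: [0.5, 0.2, 1.0]
grip_width: 0.574
```

step_arm([
  [[0,0,-0.5],0],
  [[0,0,-0.7],0],
  [[0,0,0],0],
  [[0,0,0],0],
])

```text
time_s: 9.3
eef_pos: [591.9, -243.0, 174.6]
ee_rot: [0.682, 0.186, 0.682, -0.186]
force: [-0.8, -0.9, 1.2]
grip_width: 0.574
```

```bash
python3 -c "
from h import *
st();c=snap('wrist','w5');print(proj(c,(593.4,-242.9,116)))"
```

```text
t9.30 tcp [ 591.9 -243.   174.6] x [-0.  0. -1.] yaw_y deg 59.6 F [-0.8 -0.9  1.2] g0.574 j [-0.57  0.62  1.21  0.    1.31 -1.61]
[280.36264294 235.96517265]
```

View pics/w5.png

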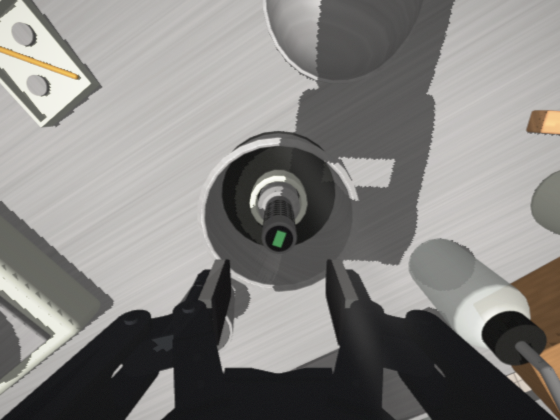

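The tester's end cap is at (279,239), within about 3 px of the prediction. I'll descend.

step_arm([
  [[0.03,0,-0.4],0],
  [[0,0,-0.6],0],
  [[0,0,-0.6],0],
  [[0,0,-0.6],0],
  [[0,0,-0.2],0],
])

```text
time_s: 9.85
eef_pos: [592.9, -243.1, 77.2]
ee_rot: [0.682, 0.186, 0.683, -0.185]
force: [-0.0, 0.3, 0.7]
grip_width: 0.574
```

step_arm([
  [[0,0,0],0],
  [[0,0,0],0],
])

```text
time_s: 10.05
eef_pos: [594.0, -243.8, 79.8]
ee_rot: [0.683, 0.185, 0.681, -0.186]
force: [0.1, 0.3, 0.7]
grip_width: 0.576
```

```bash
python3 -c "
from h import *
st();c=snap('wrist','w6')"
```

```text
t10.05 tcp [ 594.  -243.8   79.8] x [ 0.002 -0.001 -1.   ] yaw_y deg 59.6 F [0.1 0.3 0.7] g0.576 j [-0.57  0.72  1.3  -0.    1.12 -1.61]
```

View pics/w6.png

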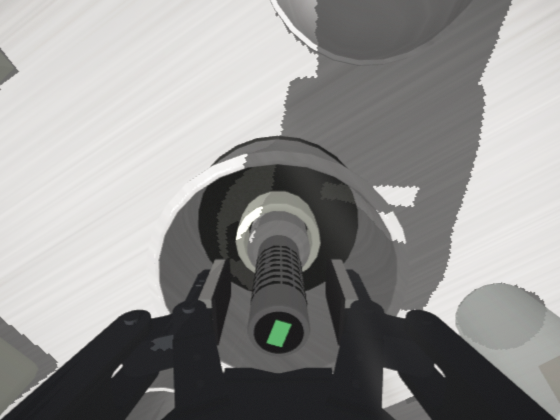

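step_arm([
  [[0,0,0],0],
  [[0,0,0],0],
  [[0,0,0],0],
  [[0,0,0],0],
], gripper=1, force=25)

```text
time_s: 10.5
eef_pos: [593.7, -243.6, 78.9]
ee_rot: [0.683, 0.185, 0.682, -0.186]
force: [-0.3, 0.2, 5.6]
grip_width: 0.277
```

step_arm([
  [[0,0,0.3],0],
  [[0,0,0.4],0],
  [[0,0,0.4],0],
  [[0,0,0.2],0],
  [[0,0,0],0],
])

```text
time_s: 11.0
eef_pos: [593.6, -243.6, 131.1]
ee_rot: [0.683, 0.185, 0.682, -0.186]
force: [1.0, 0.2, -2.0]
grip_width: 0.273
```

```bash
python3 -c "
from h import *
st();c=snap('wrist','w7');snap('side','s7')"
```

```text
t11.00 tcp [ 593.6 -243.6  131.1] x [ 0.002 -0.001 -1.   ] yaw_y deg 59.6 F [ 1.   0.2 -2. ] g0.273 j [-0.57  0.66  1.26 -0.    1.22 -1.61]
```

View pics/w7.png

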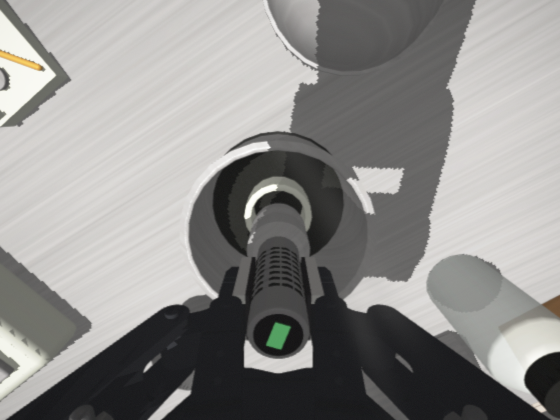

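View pics/s7.png

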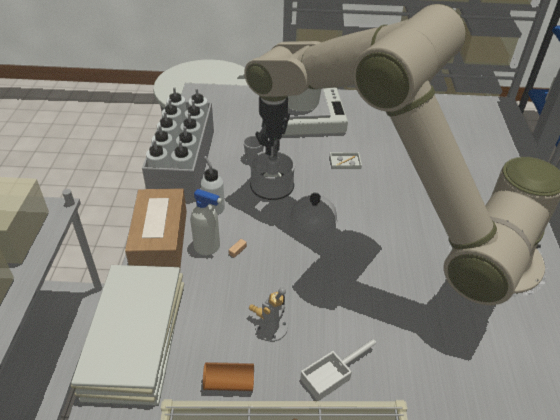

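step_arm([
  [[-0.32,0.19,0],0],
  [[-0.32,0.19,0],0],
  [[-0.085,0.05,0],0],
  [[-0.085,0.05,0],0],
], force=20)

```text
time_s: 11.5
eef_pos: [560.8, -224.1, 129.5]
ee_rot: [0.682, 0.186, 0.682, -0.186]
force: [2.8, -1.6, -2.3]
grip_width: 0.273
```

step_arm([
  [[-0.085,0.05,0],0],
  [[-0.085,0.05,0],0],
])

```text
time_s: 11.7
eef_pos: [555.2, -220.8, 130.6]
ee_rot: [0.684, 0.185, 0.681, -0.186]
force: [5.5, -2.2, 1.3]
grip_width: 0.275
```

step_arm([
  [[-0.085,0.05,0],0],
  [[-0.085,0.05,0],0],
])

```text
time_s: 11.9
eef_pos: [548.6, -216.9, 131.0]
ee_rot: [0.684, 0.185, 0.681, -0.186]
force: [4.4, -2.0, 1.8]
grip_width: 0.273
```

step_arm([
  [[-0.085,0.05,0],0],
  [[-0.085,0.05,0],0],
  [[-0.085,0.05,0],0],
])

```text
time_s: 12.2
eef_pos: [538.3, -210.8, 130.8]
ee_rot: [0.684, 0.185, 0.681, -0.186]
force: [5.2, -1.1, -1.3]
grip_width: 0.274
```

```bash
python3 -c "
from h import *
st();c=snap('wrist','w8');snap('side','s8')"
```

```text
t12.20 tcp [ 538.3 -210.8  130.8] x [ 0.004 -0.002 -1.   ] yaw_y deg 59.5 F [ 5.2 -1.1 -1.3] g0.274 j [-0.58  0.53  1.48  0.    1.13 -1.62]
```

View pics/w8.png

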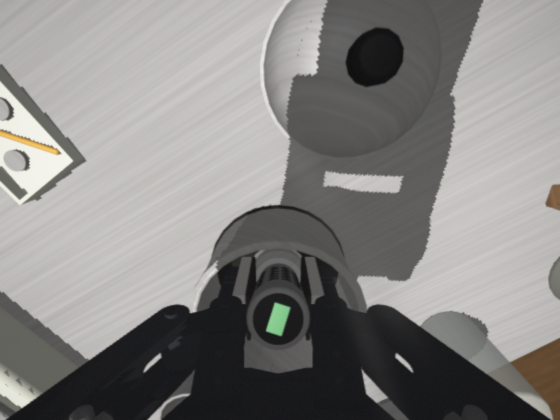

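View pics/s8.png

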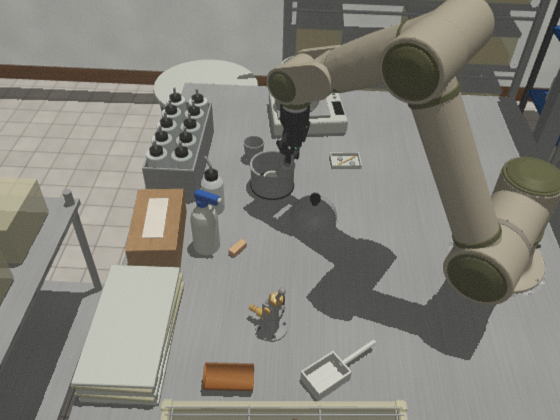

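```bash
cat >> h.py <<'E'
def tilt(c,v,L=29,s=None):
    s=s or ctrl.sense();q=s['ee_rot'];M=R.from_quat([q[1],q[2],q[3],q[0]]).as_matrix()
    g=s['eef_pos']-8*M[:,0];d=-np.cross(M[:,1],[0,0,1.]);d=np.array([-M[1,1],M[0,1],0]);
    from scipy.optimize import brentq
    f=lambda a: proj(c,g+L*(np.sin(a)*d+np.cos(a)*np.array([0,0,1.])))[1]-v
    a=brentq(f,-.5,1.1);print('d',d.round(3),'tilt',round(a,3),'u',proj(c,g+L*(np.sin(a)*d+np.cos(a)*np.array([0,0,1.]))).round(1));return a
E
python3 -c "
from h import *
c=load('w8');tilt(c,318)
c=load('w7');st={'eef_pos':np.array([593.6,-243.6,131.1]),'ee_rot':ctrl.sense()['ee_rot']};tilt(c,335,s=st)"
```

```text
d [-0.862  0.507  0.   ] tilt 0.186 u [280. 318.]
d [-0.862  0.507  0.   ] tilt -0.052 u [279.8 335. ]
```

step_arm([
  [[-0.085,0.05,0],0],
  [[-0.085,0.05,0],0],
  [[-0.06,0.035,0],0],
  [[0,0,0],0],
])

```text
time_s: 12.7
eef_pos: [528.1, -205.0, 130.1]
ee_rot: [0.683, 0.186, 0.682, -0.186]
force: [4.0, -0.4, -0.5]
grip_width: 0.273
```

```bash
python3 -c "
from h import *
st();c=snap('wrist','w9')"
```

```text
t12.70 tcp [ 528.1 -205.   130.1] x [ 0.001 -0.    -1.   ] yaw_y deg 59.5 F [ 4.  -0.4 -0.5] g0.273 j [-0.58  0.51  1.52  0.    1.11 -1.62]
```

View pics/w9.png

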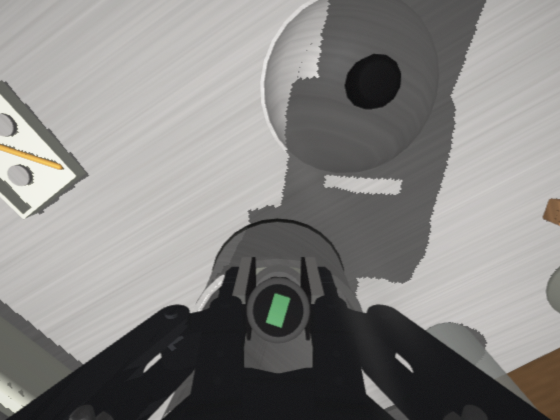

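step_arm([
  [[0.1,-0.06,0],0],
  [[0,0,0.6],0],
  [[0,0,0.9],0],
  [[0,0,0.9],0],
  [[0,0,0.3],0],
], force=40)

```text
time_s: 13.25
eef_pos: [532.4, -207.6, 240.9]
ee_rot: [0.683, 0.185, 0.681, -0.186]
force: [-0.1, -0.8, -2.1]
grip_width: 0.272
```

step_arm([
  [[0,0,0],0],
  [[0,0,0],0],
])

```text
time_s: 13.45
eef_pos: [531.2, -206.8, 235.8]
ee_rot: [0.681, 0.186, 0.684, -0.185]
force: [0.0, -0.1, -2.3]
grip_width: 0.27
```

```bash
python3 -c "
from h import *
st();c=snap('wrist','w10');t=snap('top','t10');s=snap('side','s10')
z=lambda i,u,v,r:cv2.resize(i[v-r:v+r,u-r:u+r],(400,400),interpolation=cv2.INTER_CUBIC)
g=ctrl.sense()['eef_pos'];a=proj(s,g).astype(int);b=proj(t,g).astype(int);print(a-45,b-45)
cv2.imwrite('pics/z10.png',np.hstack([z(s['image'],*a,45),z(t['image'],*b,45)]))
"
```

```text
t13.45 tcp [ 531.2 -206.8  235.8] x [-0.003  0.002 -1.   ] yaw_y deg 59.5 F [ 0.  -0.1 -2.3] g0.270 j [-0.58  0.42  1.36 -0.    1.36 -1.62]
[250  79] [329 172]
```

View pics/z10.png

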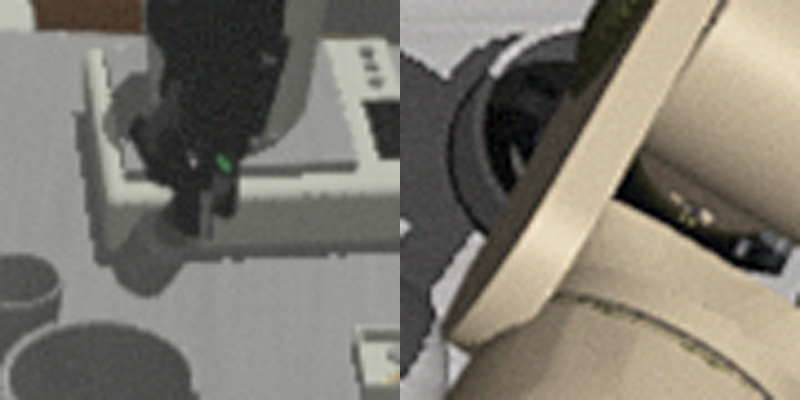

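View pics/w10.png

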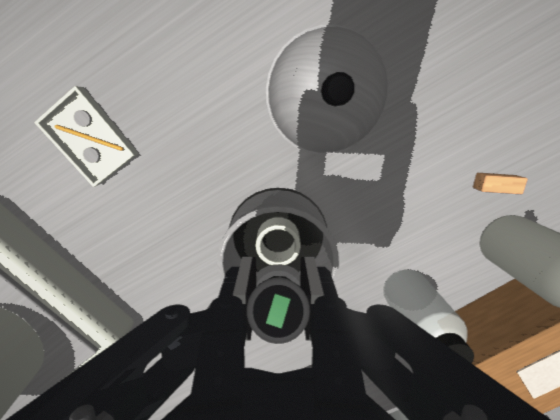

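```bash
python3 -c "
from h import *
s=load('s10');w=load('w10');g=np.array([531.2,-206.8,243.8]);d=np.array([-.862,.507,0])
for a in (.2,.3,.4,.5,.6,.7):
  ax=np.sin(a)*d+np.cos(a)*np.array([0,0,1])
  print(a,'cap',((proj(s,g+29*ax)-[250,79])/.225).round(0),'mouth',((proj(s,g-83*ax)-[250,79])/.225).round(0),'step',((proj(s,g-39*ax)-[250,79])/.225).round(0),'wcap',proj(w,g+29*ax).round(0))
"
```

```text
0.2 cap [215. 154.] mouth [175. 297.] step [190. 243.] wcap [280. 317.]
0.3 cap [219. 157.] mouth [164. 290.] step [185. 239.] wcap [280. 310.]
0.4 cap [223. 160.] mouth [154. 282.] step [180. 235.] wcap [280. 302.]
0.5 cap [227. 163.] mouth [143. 272.] step [175. 231.] wcap [280. 294.]
0.6 cap [231. 167.] mouth [134. 263.] step [170. 226.] wcap [280. 286.]
0.7 cap [234. 171.] mouth [125. 252.] step [166. 221.] wcap [280. 278.]
```

step_arm([
  [[0.05,0.4,0.15],0],
  [[0.1,0.8,0.15],0],
  [[0.2,1,0.15],0],
  [[0.2,1,0.15],0],
  [[0.2,1,0],0],
])

```text
time_s: 14.1
eef_pos: [562.0, -36.7, 262.6]
ee_rot: [0.683, 0.186, 0.682, -0.186]
force: [0.9, -0.3, -2.2]
grip_width: 0.268
```

step_arm([
  [[0.2,1,0],0],
  [[0.2,1,0],0],
  [[0.2,1,0],0],
  [[0.2,1,0],0],
  [[0.2,1,0],0],
])

```text
time_s: 14.6
eef_pos: [601.4, 163.5, 261.7]
ee_rot: [0.682, 0.185, 0.683, -0.185]
force: [1.0, -0.6, -1.5]
grip_width: 0.271
```

step_arm([
  [[0.15,0.9,0],0],
  [[0.05,0.5,0],0],
  [[0,0.2,0],0],
  [[0,0,0],0],
  [[0,0,0],0],
])

```text
time_s: 15.1
eef_pos: [609.7, 224.1, 261.9]
ee_rot: [0.682, 0.186, 0.682, -0.186]
force: [0.3, -0.9, -1.8]
grip_width: 0.27
```

```bash
python3 -c "
from h import *
st();c=snap('wrist','w11');t=snap('top','t11');s=snap('side','s11')
for x in(c,t,s):print(proj(x,(542.7,261.8,147.6)))
"
```

```text
t15.10 tcp [609.7 224.1 261.9] x [-0. -0. -1.] yaw_y deg 59.5 F [ 0.3 -0.9 -1.8] g0.270 j [ 0.17  0.59  1.03 -0.    1.52 -0.87]
[277.10406694 113.89787524]
[153.75894653 219.96700647]
[281.72875732 290.97581149]
```

View pics/w11.png

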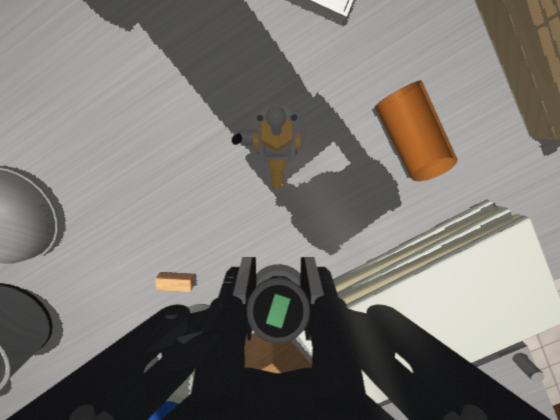

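View pics/s11.png

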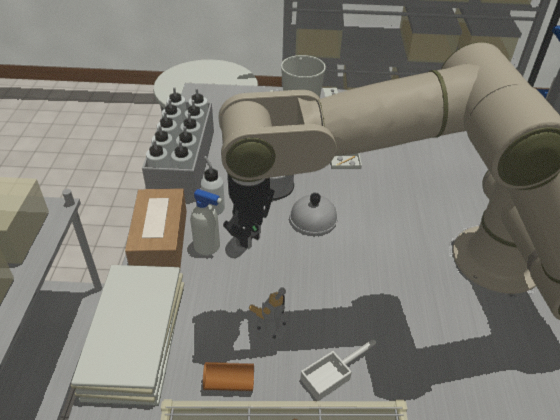

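```bash
python3 -c "
from h import *
w=load('w11')['image'];t=load('t11')['image'];s=load('s11')['image']
g=lambda i:np.clip(i.astype(float)*2,0,255).astype(np.uint8)
cv2.imwrite('pics/z11.png',np.hstack([g(cv2.resize(w[95:195,225:325],(500,500),interpolation=cv2.INTER_CUBIC))[:,:400],g(cv2.resize(s[275:345,235:305],(400,500),interpolation=cv2.INTER_CUBIC))]))
"
```

```text
(no output)
```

View pics/z11.png

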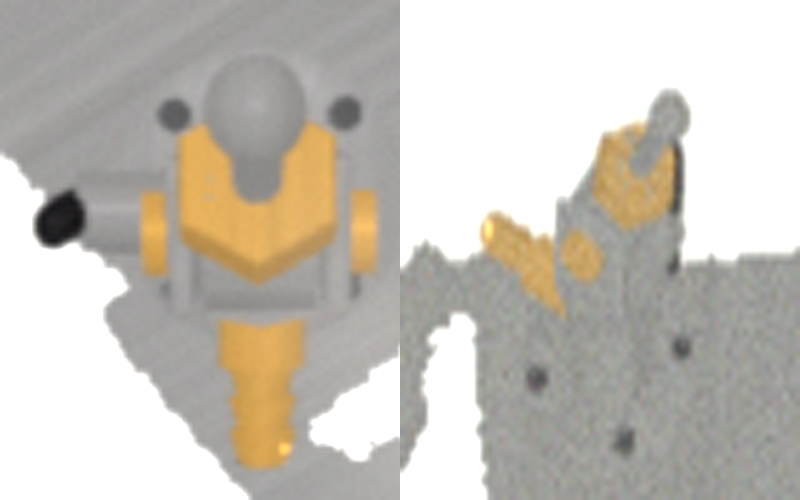

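View pics/t11.png

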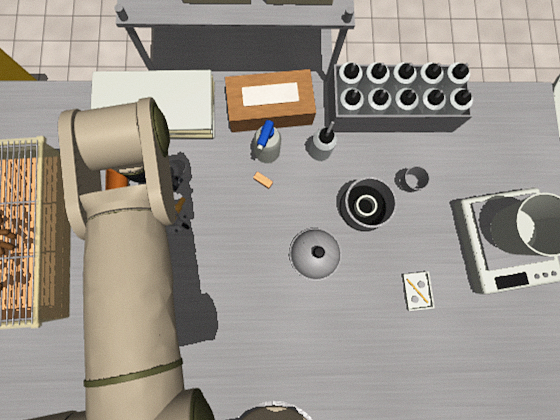

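```bash
python3 -c "
from h import *
w=load('w11');t=load('top0');s=load('side0')
S=onz(w,276.6,141.5,87);print('S',S, 'bosses',onz(w,225+153/5,95+234/5,87),onz(w,225+363/5,95+231/5,87))
print('S top',onz(t,173.75,220.1,3))
o,d=ray(w,275.8,116.0)
# intersect sphere
b=d@(o-S);c=(o-S)@(o-S)-67**2;D=b*b-c
for k in(-b-D**.5,-b+D**.5):
  B=o+k*d;v=B-S;print('ball',B,'lean',np.arccos(v[2]/67),'head',np.degrees(np.arctan2(v[1],v[0])))
B,e=tri(ray(w,275.8,116.),ray(s,281.9,290.9),ray(t,153.8,219.8));print(B,e);v=B-S;print(np.linalg.norm(v),np.arctan2(np.hypot(*v[:2]),v[2]),np.degrees(np.arctan2(v[1],v[0])))
for zz in (144,146,148,150,152): print(zz,onz(w,275.8,116.,zz),onz(s,281.9,290.9,zz),onz(t,153.8,219.8,zz))
"
```

```text
S [565.26248243 247.6655908   87.        ] bosses [555.01346108 229.68527687  87.        ] [575.50364219 265.6321128   87.        ]
S top [562.80101165 249.01155939   3.        ]
ball [543.50261374 260.17231676 149.12157371] lean 0.3839622571657278 head 150.11138630039653
ball [544.9500467  258.21435143  24.03073286] lean 2.7929574046653673 head 152.5560087005743
[542.98410768 261.05499347 147.45552592] [np.float64(1.055759460201171), np.float64(0.6994382561700717), np.float64(0.68950804652497)]
65.80632720378304 0.4060487861272935 148.9939449211441
144 [543.56187575 260.0921521  144.        ] [542.41039389 258.74138303 144.        ] [543.59479215 262.67058811 144.        ]
146 [543.53873364 260.1234568  146.        ] [542.38174309 260.31866473 146.        ] [543.30475731 262.14509121 146.        ]
148 [543.51559153 260.15476149 148.        ] [542.35309228 261.89594642 148.        ] [543.01472247 261.61959431 148.        ]
150 [543.49244942 260.18606619 150.        ] [542.32444148 263.47322812 150.        ] [542.72468763 261.09409741 150.        ]
152 [543.46930732 260.21737088 152.        ] [542.29579068 265.05050982 152.        ] [542.43465278 260.56860052 152.        ]
```

```bash
python3 -c "
from h import *
s=load('s11');i=s['image'][205:255,220:280]
cv2.imwrite('pics/z12.png',np.clip(cv2.resize(i,(720,600),interpolation=cv2.INTER_CUBIC).astype(float)*2,0,255).astype(np.uint8))
g=np.array([609.7,224.1,269.9]);d=np.array([-.8625,.506,0])
f=lambda p:((proj(s,p)-[220,205])*12).round(0)
for a in (.2,.3,.35,.4,.45,.5,.6):
  ax=np.sin(a)*d+np.cos(a)*np.array([0,0,1]);h=np.cos(a)*d-np.sin(a)*np.array([0,0,1])
  print(a,'cap',f(g+29*ax),'mouth',f(g-83*ax),'edges',f(g-83*ax+19*h),f(g-83*ax-19*h),'step',f(g-39*ax+19*h),f(g-39*ax-19*h))
"
```

```text
0.2 cap [384. 245.] mouth [288. 645.] edges [376. 706.] [200. 585.] step [415. 558.] [233. 434.]
0.3 cap [399. 256.] mouth [250. 618.] edges [336. 684.] [164. 552.] step [395. 550.] [217. 415.]
0.35 cap [406. 261.] mouth [231. 603.] edges [316. 672.] [147. 534.] step [384. 546.] [209. 404.]
0.4 cap [413. 267.] mouth [213. 588.] edges [296. 659.] [130. 516.] step [374. 541.] [202. 394.]
0.45 cap [420. 273.] mouth [195. 572.] edges [276. 646.] [114. 498.] step [363. 536.] [195. 384.]
0.5 cap [426. 279.] mouth [177. 555.] edges [257. 631.] [ 98. 479.] step [352. 531.] [188. 374.]
0.6 cap [439. 292.] mouth [143. 521.] edges [219. 601.] [ 68. 441.] step [331. 518.] [176. 353.]
```

View pics/z12.png

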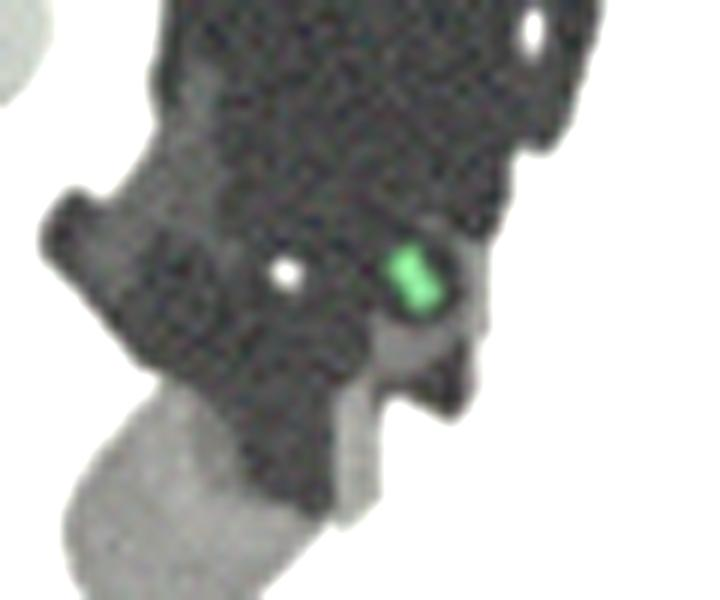

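```bash
python3 -c "
from h import *
s=load('s11');i=s['image'][215:265,215:275]
cv2.imwrite('pics/z12.png',np.clip(cv2.resize(i,(720,600),interpolation=cv2.INTER_CUBIC).astype(float)*2,0,255).astype(np.uint8))
g=np.array([609.7,224.1,269.9]);d=np.array([-.8625,.506,0]);y=np.array([.506,.8625,0])
f=lambda p:((proj(s,p)-[215,215])*12)
for a in (.3,.35,.4,.45,.5,.55,.6):
  ax=np.sin(a)*d+np.cos(a)*np.array([0,0,1]);h=np.cos(a)*d-np.sin(a)*np.array([0,0,1])
  m=np.array([f(g-83*ax+19*(np.cos(p)*h+np.sin(p)*y)) for p in np.linspace(0,6.28,60)])
  q=np.array([f(g-39*ax+19*(np.cos(p)*h+np.sin(p)*y)) for p in np.linspace(0,6.28,60)])
  print(a,'cap',f(g+29*ax).round(),'mouth xmin,xmax,ymax',m[:,0].min().round(),m[:,0].max().round(),m[:,1].max().round(),'step xmin',q[:,0].min().round(),q[:,1].max().round())
"
```

```text
0.3 cap [459. 136.] mouth xmin,xmax,ymax 201.0 417.0 593.0 step xmin 254.0 460.0
0.35 cap [466. 141.] mouth xmin,xmax,ymax 184.0 398.0 580.0 step xmin 246.0 455.0
0.4 cap [473. 147.] mouth xmin,xmax,ymax 166.0 378.0 567.0 step xmin 238.0 449.0
0.45 cap [480. 153.] mouth xmin,xmax,ymax 150.0 359.0 553.0 step xmin 231.0 443.0
0.5 cap [486. 159.] mouth xmin,xmax,ymax 133.0 340.0 538.0 step xmin 224.0 437.0
0.55 cap [493. 166.] mouth xmin,xmax,ymax 118.0 321.0 522.0 step xmin 217.0 430.0
0.6 cap [499. 172.] mouth xmin,xmax,ymax 102.0 303.0 506.0 step xmin 210.0 423.0
```

View pics/z12.png

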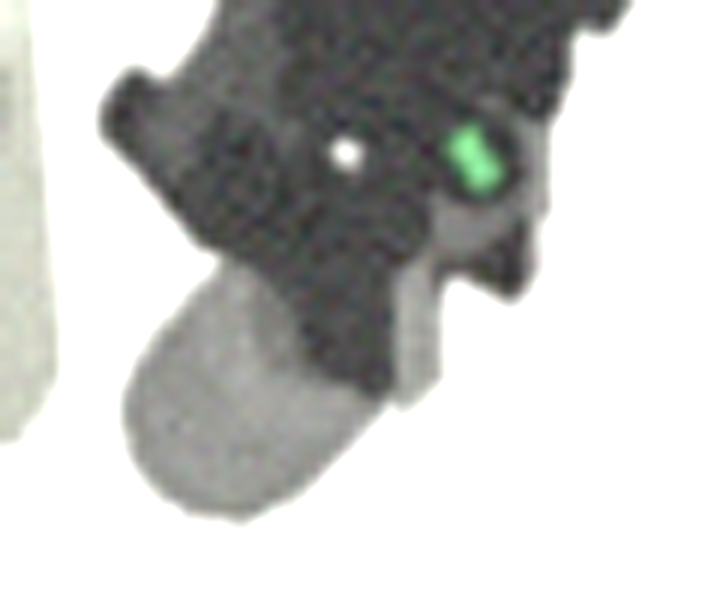

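step_arm([
  [[0,-0.4,0],0],
  [[0,-0.8,0],0],
  [[-0.05,-1,0],0],
  [[-0.05,-1,0],0],
  [[-0.05,-1,0],0],
])

```text
time_s: 15.75
eef_pos: [603.3, 54.0, 262.1]
ee_rot: [0.682, 0.186, 0.682, -0.186]
force: [-0.1, -0.5, -1.3]
grip_width: 0.266
```

step_arm([
  [[-0.05,-1,0],0],
  [[-0.1,-1,0],0],
  [[-0.1,-1,0],0],
  [[-0.1,-1,0],0],
  [[-0.1,-1,0],0],
])

```text
time_s: 16.25
eef_pos: [584.7, -146.1, 262.2]
ee_rot: [0.682, 0.186, 0.682, -0.186]
force: [1.0, 0.2, -1.5]
grip_width: 0.269
```

step_arm([
  [[0,-1,0],0],
  [[0,-0.8,-0.2],0],
  [[0,-0.5,-0.4],0],
  [[0,0,-0.4],0],
  [[0,0,0],0],
])

```text
time_s: 16.75
eef_pos: [584.5, -235.3, 218.7]
ee_rot: [0.68, 0.187, 0.684, -0.185]
force: [0.1, -0.0, -2.0]
grip_width: 0.265
```

```bash
python3 -c "
from h import *
st();c=snap('wrist','w13');s=snap('side','s13')"
```

```text
t16.75 tcp [ 584.5 -235.3  218.7] x [-0.005  0.003 -1.   ] yaw_y deg 59.5 F [ 0.1 -0.  -2. ] g0.265 j [-0.57  0.57  1.18  0.    1.4  -1.61]
```

View pics/s13.png

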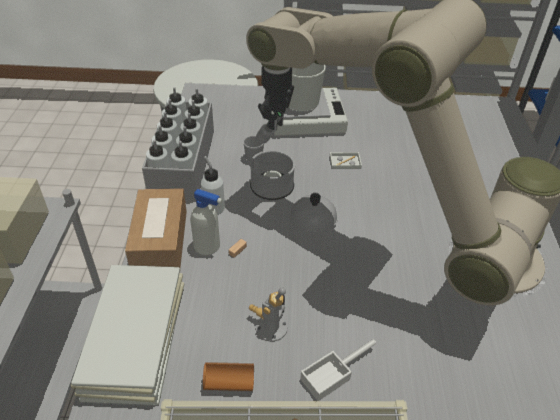

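step_arm([
  [[0,0,-0.4],0],
  [[0,0,-0.7],0],
  [[0,0,-0.7],0],
  [[0,0,-0.4],0],
  [[0,0,-0.2],0],
])

```text
time_s: 17.35
eef_pos: [585.8, -234.5, 125.3]
ee_rot: [0.682, 0.185, 0.683, -0.185]
force: [-0.3, 0.6, -2.0]
grip_width: 0.269
```

step_arm([
  [[0,0,0],0],
  [[0,0,0],0],
  [[0.2,-0.12,0],0],
], force=20)

```text
time_s: 17.65
eef_pos: [593.9, -239.7, 127.6]
ee_rot: [0.683, 0.185, 0.682, -0.186]
force: [-9.4, 4.7, 4.5]
grip_width: 0.27
```

```bash
python3 -c "
from h import *
s=st();p=s['eef_pos'];print('s',(p[0]-593.4)*-.8625+(p[1]+242.9)*.506)
c=snap('wrist','w14')"
```

```text
t17.65 tcp [ 593.9 -239.7  127.6] x [ 0.001 -0.    -1.   ] yaw_y deg 59.6 F [-9.4  4.7  4.5] g0.270 j [-0.57  0.66  1.26 -0.    1.21 -1.61]
s 1.2291626767180865
```

View pics/w14.png

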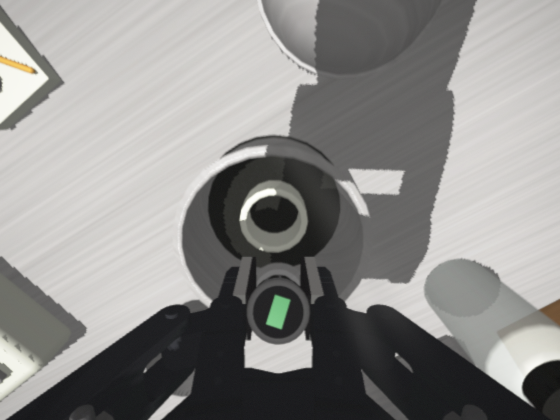

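step_arm([
  [[0.065,-0.038,0],0],
  [[0.065,-0.038,0],0],
])

```text
time_s: 17.9
eef_pos: [598.3, -242.6, 126.9]
ee_rot: [0.681, 0.186, 0.683, -0.186]
force: [-7.1, 3.3, 0.5]
grip_width: 0.271
```

step_arm([
  [[0.065,-0.038,0],0],
  [[0.065,-0.038,0],0],
])

```text
time_s: 18.1
eef_pos: [603.6, -245.6, 126.9]
ee_rot: [0.682, 0.186, 0.683, -0.186]
force: [-8.1, 3.5, 2.0]
grip_width: 0.267
```

```bash
python3 -c "
from h import *
s=st();p=s['eef_pos'];print('s',(p[0]-593.4)*-.8625+(p[1]+242.9)*.506)
c=snap('side','s15')
i=c['image'];a=proj(c,p).astype(int)-[30,20];print(a)
cv2.imwrite('pics/z15.png',np.clip(cv2.resize(i[a[1]:a[1]+50,a[0]:a[0]+60],(720,600),interpolation=cv2.INTER_CUBIC).astype(float)*1.7,0,255).astype(np.uint8))"
```

```text
t18.10 tcp [ 603.6 -245.6  126.9] x [-0.002  0.001 -1.   ] yaw_y deg 59.6 F [-8.1  3.5  2. ] g0.267 j [-0.57  0.69  1.22 -0.    1.24 -1.61]
s -10.163880295974502
[238 128]
```

View pics/z15.png

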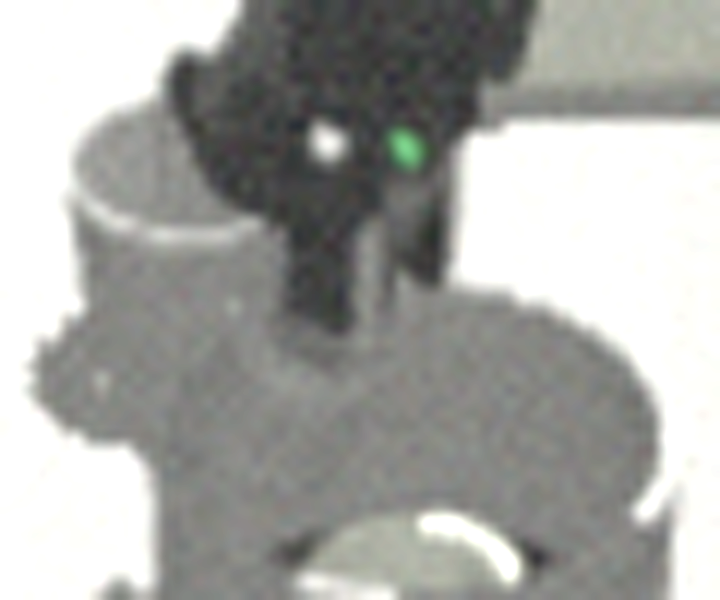

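step_arm([
  [[0.065,-0.038,0],0],
  [[0.065,-0.038,0],0],
  [[0,0,0],0],
])

```text
time_s: 18.45
eef_pos: [609.2, -248.9, 126.7]
ee_rot: [0.682, 0.186, 0.683, -0.186]
force: [-4.3, 3.0, -1.5]
grip_width: 0.268
```

step_arm([
  [[-0.2,0.12,0],0],
  [[0,0,0.5],0],
  [[0,0,0.9],0],
  [[0,0,0.9],0],
  [[0,0,0.9],0],
], force=40)

```text
time_s: 18.95
eef_pos: [601.6, -244.3, 256.4]
ee_rot: [0.683, 0.185, 0.681, -0.186]
force: [0.6, -0.5, -2.2]
grip_width: 0.274
```

step_arm([
  [[0,0.6,0],0],
  [[0,1,0],0],
  [[0,0.8,0],0],
  [[0,0.2,0],0],
  [[0,0,0],0],
])

```text
time_s: 19.45
eef_pos: [601.8, -139.5, 254.9]
ee_rot: [0.683, 0.185, 0.682, -0.185]
force: [-0.3, -1.4, -1.2]
grip_width: 0.27
```

```bash
cat > tl.py <<'E'
from h import *
import sys
def run(name):
    s=st();p=s['eef_pos'];c=snap('side',name);i=c['image'];a=proj(c,p).astype(int)-[30,18]
    cv2.imwrite('pics/z%s.png'%name,np.clip(cv2.resize(i[a[1]:a[1]+50,a[0]:a[0]+60],(720,600),interpolation=cv2.INTER_CUBIC).astype(float)*1.8,0,255).astype(np.uint8))
    g=p+[0,0,8];d=np.array([-.8625,.506,0]);y=np.array([.506,.8625,0])
    f=lambda p:((proj(c,p)-a)*12)
    for t in (.25,.3,.35,.4,.45,.5,.55,.6):
      ax=np.sin(t)*d+np.cos(t)*np.array([0,0,1]);h=np.cos(t)*d-np.sin(t)*np.array([0,0,1])
      m=np.array([f(g-83*ax+19*(np.cos(q)*h+np.sin(q)*y)) for q in np.linspace(0,6.28,60)])
      print(t,'cap',f(g+29*ax).round(),'mouth xmin,xmax,ymax',m[:,0].min().round(),m[:,0].max().round(),m[:,1].max().round())
run(sys.argv[1])
E
python3 tl.py s16
```

```text
t19.45 tcp [ 601.8 -139.5  254.9] x [ 0.002 -0.001 -1.   ] yaw_y deg 59.7 F [-0.3 -1.4 -1.2] g0.270 j [-0.42  0.51  1.17 -0.    1.45 -1.46]
0.25 cap [398.  89.] mouth xmin,xmax,ymax 199.0 373.0 539.0
0.3 cap [403.  93.] mouth xmin,xmax,ymax 184.0 357.0 530.0
0.35 cap [409.  97.] mouth xmin,xmax,ymax 170.0 341.0 521.0
0.4 cap [415. 101.] mouth xmin,xmax,ymax 156.0 325.0 511.0
0.45 cap [420. 106.] mouth xmin,xmax,ymax 142.0 309.0 501.0
0.5 cap [425. 111.] mouth xmin,xmax,ymax 129.0 294.0 489.0
0.55 cap [430. 116.] mouth xmin,xmax,ymax 117.0 279.0 477.0
0.6 cap [435. 121.] mouth xmin,xmax,ymax 105.0 264.0 465.0
```

View pics/zs16.png

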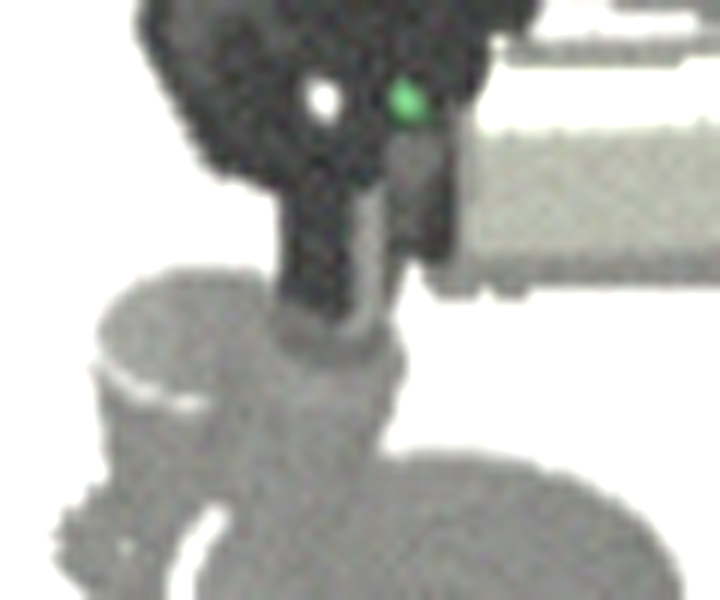

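step_arm([
  [[0,0.5,0.1],0],
  [[0,0.9,0.1],0],
  [[0,1,0],0],
  [[0,1,0],0],
  [[0,1,0],0],
])

```text
time_s: 20.0
eef_pos: [601.8, 35.6, 262.1]
ee_rot: [0.682, 0.186, 0.682, -0.186]
force: [1.2, -0.0, -2.1]
grip_width: 0.272
```

step_arm([
  [[0,1,0],0],
  [[0,1,0],0],
  [[0,1,0],0],
  [[0,1,0],0],
  [[0,0.5,0],0],
])

```text
time_s: 20.5
eef_pos: [601.9, 217.3, 261.8]
ee_rot: [0.683, 0.186, 0.682, -0.185]
force: [0.0, -0.6, -1.3]
grip_width: 0.274
```

step_arm([
  [[0,0.2,0],0],
  [[0,0,0],0],
  [[0,0,0],0],
])

```text
time_s: 20.8
eef_pos: [602.0, 222.0, 261.9]
ee_rot: [0.682, 0.186, 0.682, -0.186]
force: [-0.2, -0.2, -1.9]
grip_width: 0.27
```

```bash
python3 tl.py s17; python3 -c "
from h import *
snap('wrist','w17')"
```

```text
t20.80 tcp [602.  222.  261.9] x [ 0. -0. -1.] yaw_y deg 59.5 F [-0.2 -0.2 -1.9] g0.270 j [ 0.17  0.57  1.07 -0.    1.51 -0.87]
0.25 cap [405.  88.] mouth xmin,xmax,ymax 169.0 387.0 563.0
0.3 cap [412.  93.] mouth xmin,xmax,ymax 151.0 367.0 551.0
0.35 cap [419.  99.] mouth xmin,xmax,ymax 134.0 347.0 538.0
0.4 cap [426. 105.] mouth xmin,xmax,ymax 116.0 327.0 524.0
0.45 cap [433. 111.] mouth xmin,xmax,ymax 100.0 308.0 510.0
0.5 cap [440. 117.] mouth xmin,xmax,ymax 83.0 289.0 495.0
0.55 cap [446. 123.] mouth xmin,xmax,ymax 68.0 270.0 480.0
0.6 cap [452. 130.] mouth xmin,xmax,ymax 52.0 252.0 464.0
```

View pics/zs17.png

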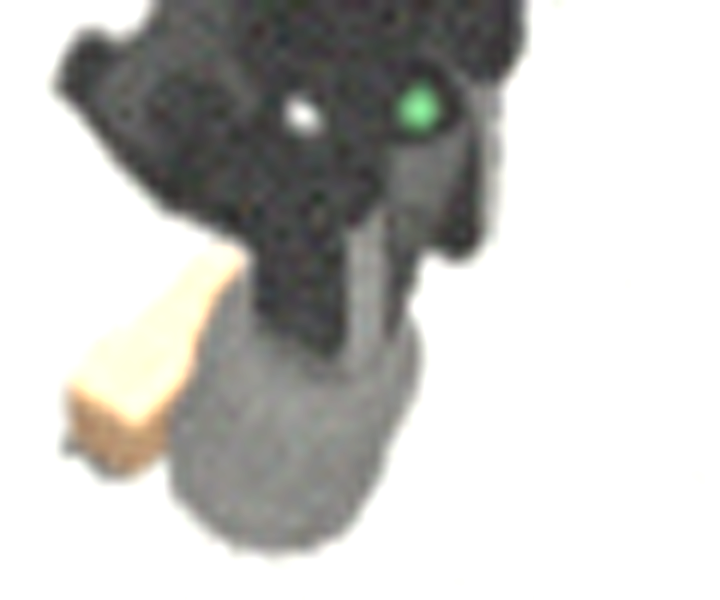

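View pics/w17.png

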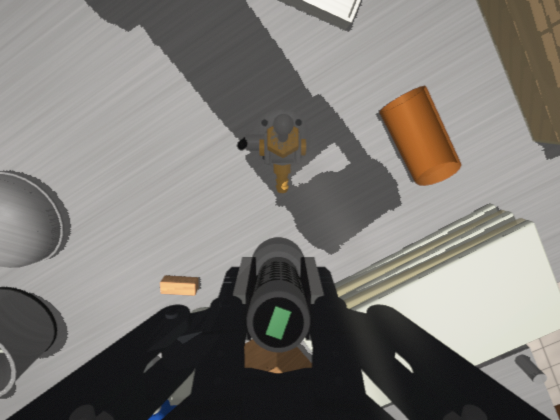

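Run:
```python
from h import *
for n in('w5','w6','w7','w10','w11','w17'):
    i=load(n)['image'].astype(int);m=(i[:,:,1]>i[:,:,2]+40)&(i[:,:,1]>i[:,:,0]+20)
    m[:200]=0;p=np.argwhere(m);print(n,len(p),p.mean(0)[::-1].round(2))
w=load('w17');g=np.array([602,222,269.9]);d=np.array([-.8625,.506,0]);y=np.array([.506,.8625,0])
for off in(0,-1.5):
 for t in(0,.2,.25,.3,.35,.4,.45,.5,.55):
  ax=np.sin(t)*d+np.cos(t)*np.array([0,0,1]);h=np.cos(t)*d-np.sin(t)*np.array([0,0,1]);G=g+off*d
  ring=lambda L,r:min(proj(w,G-L*ax+r*(np.cos(q)*h+np.sin(q)*y))[1] for q in np.linspace(0,6.28,60))
  print(off,t,'cap',proj(w,G+29*ax)[1].round(1),'steptop',round(ring(39,19),1),'mouthtop',round(ring(83,19),1))
for n in('w11','w17'):
  i=load(n)['image'];cv2.imwrite(f'pics/z_{n}.png',np.clip(cv2.resize(i[225:345,220:340],(600,600),interpolation=cv2.INTER_CUBIC).astype(float)*2.2,0,255).astype(np.uint8))
```

```text
w5 143 [278.81 238.46]
w6 406 [278.4  333.03]
w7 406 [277.78 335.51]
w10 495 [277.71 310.63]
w11 480 [277.65 310.74]
w17 477 [277.9 322.5]
0 0 cap 331.6 steptop 222.2 mouthtop 200.5
0 0.2 cap 317.9 steptop 233.4 mouthtop 221.8
0 0.25 cap 314.2 steptop 236.4 mouthtop 227.3
0 0.3 cap 310.4 steptop 239.4 mouthtop 232.7
0 0.35 cap 306.5 steptop 242.5 mouthtop 238.2
0 0.4 cap 302.6 steptop 245.7 mouthtop 243.8
0 0.45 cap 298.6 steptop 248.9 mouthtop 249.4
0 0.5 cap 294.6 steptop 252.2 mouthtop 255.0
0 0.55 cap 290.7 steptop 255.6 mouthtop 260.7
-1.5 0 cap 334.9 steptop 224.7 mouthtop 202.5
-1.5 0.2 cap 321.2 steptop 235.7 mouthtop 223.8
-1.5 0.25 cap 317.5 steptop 238.7 mouthtop 229.2
-1.5 0.3 cap 313.7 steptop 241.7 mouthtop 234.6
-1.5 0.35 cap 309.9 steptop 244.8 mouthtop 240.1
-1.5 0.4 cap 306.0 steptop 248.0 mouthtop 245.6
-1.5 0.45 cap 302.0 steptop 251.2 mouthtop 251.2
-1.5 0.5 cap 298.1 steptop 254.5 mouthtop 256.8
-1.5 0.55 cap 294.1 steptop 257.8 mouthtop 262.5
```

View pics/z_w17.png

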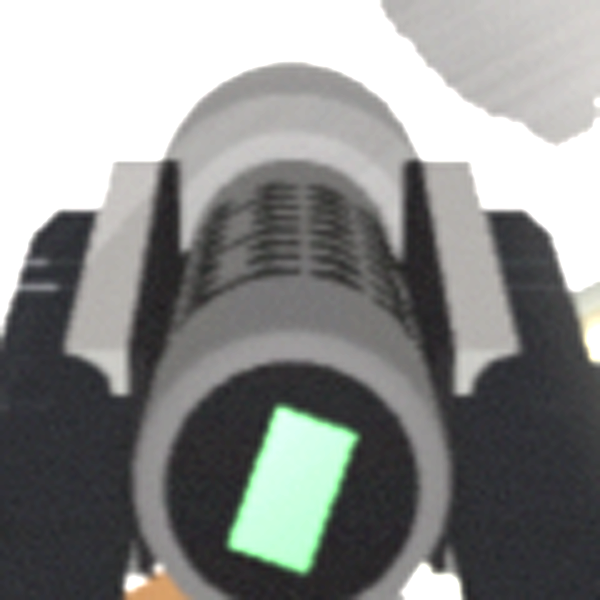

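View pics/z_w11.png

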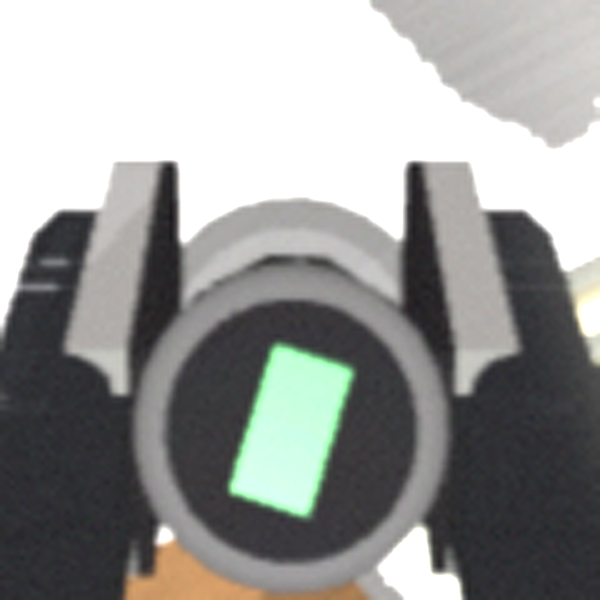

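step_arm([
  [[-0.3,0.2,0],0],
  [[-0.6,0.38,0],0],
  [[-0.7,0.45,0],0],
  [[-0.5,0.32,0],0],
  [[-0.1,0.05,-0.2],0],
])

```text
time_s: 21.4
eef_pos: [512.5, 280.3, 255.3]
ee_rot: [0.683, 0.186, 0.682, -0.185]
force: [0.4, -0.2, -2.1]
grip_width: 0.272
```

step_arm([
  [[0,0,-0.2],0],
  [[0,0,0],0],
])

```text
time_s: 21.6
eef_pos: [513.8, 278.6, 244.2]
ee_rot: [0.681, 0.186, 0.683, -0.187]
force: [0.7, -0.4, -1.4]
grip_width: 0.27
```

Run:
```python
from h import *
st();s=snap('side','s18');t=snap('top','t18');w=snap('wrist','w18')
i=s['image'][225:305,240:336];cv2.imwrite('pics/z18.png',np.clip(cv2.resize(i,(720,600),interpolation=cv2.INTER_CUBIC).astype(float)*1.8,0,255).astype(np.uint8))
```

```text
t21.60 tcp [513.8 278.6 244.2] x [-0.002 -0.001 -1.   ] yaw_y deg 59.5 F [ 0.7 -0.4 -1.4] g0.270 j [ 0.3   0.45  1.3  -0.    1.4  -0.74]
```

View pics/z18.png

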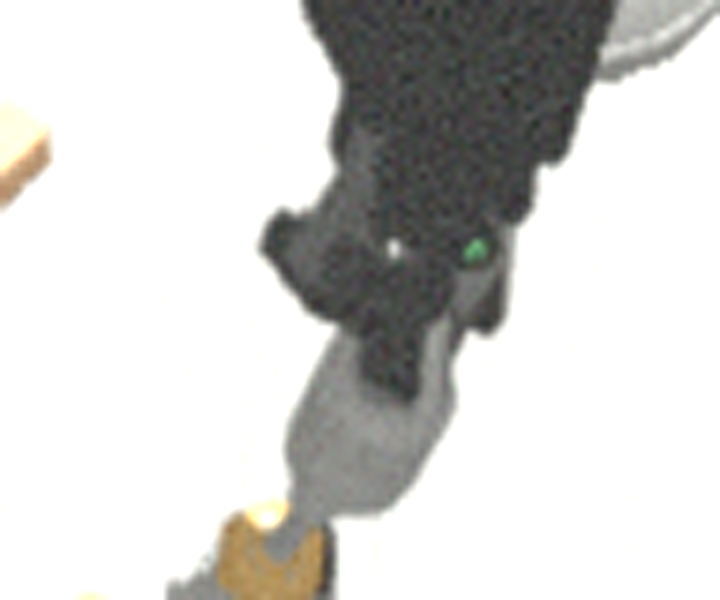

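View pics/w18.png

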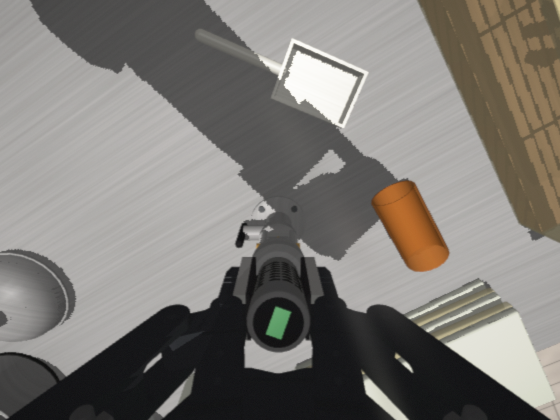

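Run:
```python
from h import *
w=load('w18');s=load('s18')
B=np.array([543.1,260.8,148.5])
print(((proj(w,B)-[230,180])*6),((proj(s,B)-[240,225])*7.5))
i=w['image'][180:280,230:330];cv2.imwrite('pics/z19.png',np.clip(cv2.resize(i,(600,600),interpolation=cv2.INTER_CUBIC).astype(float)*2.,0,255).astype(np.uint8))
p=np.array([513.8,278.6,252.2]);d=np.array([-.8625,.506,0]);y=np.array([.506,.8625,0])
for t in(.3,.35,.4):
  for off in (0,-1.5):
    ax=np.sin(t)*d+np.cos(t)*np.array([0,0,1]);h=np.cos(t)*d-np.sin(t)*np.array([0,0,1]);M=p+off*d-83*ax
    m=np.array([(proj(s,M+19*(np.cos(q)*h+np.sin(q)*y))-[240,225])*7.5 for q in np.linspace(0,6.28,60)])
    ww=np.array([(proj(w,M+19*(np.cos(q)*h+np.sin(q)*y))-[230,180])*6 for q in np.linspace(0,6.28,60)])
    print(t,off,M.round(1),'xmin,xmax,ymax',m[:,0].min().round(),m[:,0].max().round(),m[:,1].max().round(),'wtop',ww[:,1].min().round())
```

```text
[287.44554351 446.67650548] [311.75917607 489.78544035]
0.3 0 [535.  266.2 172.9] xmin,xmax,ymax 275.0 411.0 514.0 wtop 311.0
0.3 -1.5 [536.2 265.4 172.9] xmin,xmax,ymax 270.0 406.0 512.0 wtop 322.0
0.35 0 [538.3 264.2 174.2] xmin,xmax,ymax 264.0 398.0 505.0 wtop 344.0
0.35 -1.5 [539.6 263.4 174.2] xmin,xmax,ymax 259.0 393.0 503.0 wtop 355.0
0.4 0 [541.7 262.2 175.8] xmin,xmax,ymax 253.0 385.0 496.0 wtop 377.0
0.4 -1.5 [543.  261.5 175.8] xmin,xmax,ymax 248.0 380.0 494.0 wtop 388.0
```

View pics/z19.png

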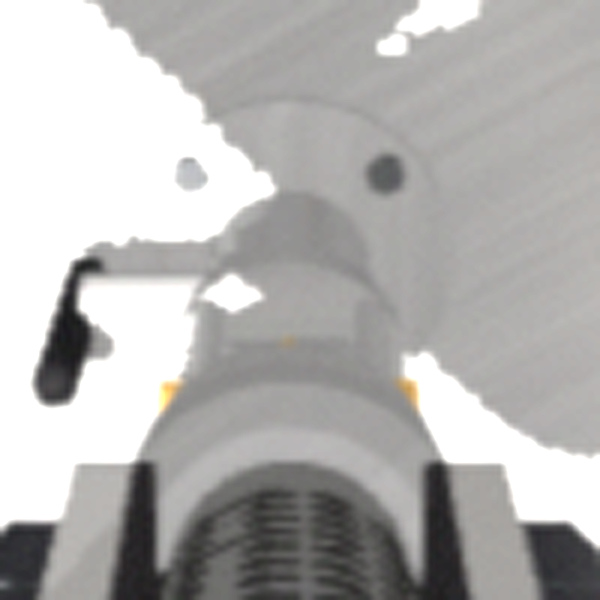

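step_arm([
  [[0.09,-0.053,-0.254],0],
  [[0.09,-0.053,-0.254],0],
  [[0,0,0],0],
])

```text
time_s: 22.05
eef_pos: [520.6, 274.7, 223.3]
ee_rot: [0.681, 0.185, 0.683, -0.187]
force: [0.7, -0.2, -2.9]
grip_width: 0.267
```

Run:
```python
from h import *
st();s=snap('side','s20');w=snap('wrist','w20')
i=s['image'][225:321,240:336];a=np.clip(cv2.resize(i,(600,600),interpolation=cv2.INTER_CUBIC).astype(float)*2.2,0,255).astype(np.uint8)
cv2.imwrite('pics/z20.png',a)
```

```text
t22.05 tcp [520.6 274.7 223.3] x [-0.003 -0.001 -1.   ] yaw_y deg 59.5 F [ 0.7 -0.2 -2.9] g0.267 j [ 0.29  0.47  1.32 -0.    1.35 -0.75]
```

View pics/z20.png

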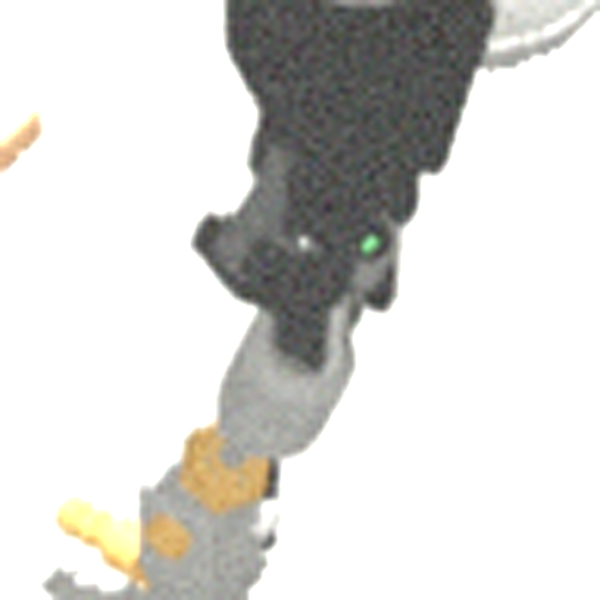

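step_arm([
  [[0.02,-0.012,-0.058],0],
  [[0.02,-0.012,-0.058],0],
  [[0,0,0],0],
], force=25)

```text
time_s: 22.45
eef_pos: [522.2, 274.5, 220.7]
ee_rot: [0.682, 0.186, 0.682, -0.186]
force: [-0.8, -0.9, -1.9]
grip_width: 0.27
```

step_arm([
  [[0.02,-0.012,-0.058],0],
  [[0,0,0],0],
])

```text
time_s: 22.65
eef_pos: [523.0, 274.0, 218.3]
ee_rot: [0.682, 0.186, 0.682, -0.186]
force: [0.3, -0.3, -2.8]
grip_width: 0.27
```

step_arm([
  [[0.02,-0.012,-0.058],0],
  [[0,0,0],0],
])

```text
time_s: 22.85
eef_pos: [523.7, 273.4, 216.2]
ee_rot: [0.682, 0.186, 0.682, -0.186]
force: [-2.2, -0.5, 0.8]
grip_width: 0.271
```

step_arm([
  [[0.02,-0.012,-0.058],0],
  [[0,0,0],0],
])

```text
time_s: 23.05
eef_pos: [524.7, 273.1, 214.0]
ee_rot: [0.682, 0.186, 0.682, -0.186]
force: [-0.6, -0.6, 1.6]
grip_width: 0.267
```

step_arm([
  [[0.02,-0.012,-0.058],0],
  [[0,0,0],0],
])

```text
time_s: 23.25
eef_pos: [525.4, 272.4, 211.0]
ee_rot: [0.682, 0.185, 0.683, -0.186]
force: [-1.6, 0.2, -2.1]
grip_width: 0.267
```

```bash
cat >> h.py <<'E'
def fr():
    s=ctrl.sense();F=s['force']+np.array([0,0,1.9]);p=s['eef_pos'];d=np.array([-.8625,.506,0]);z=np.array([0,0,1.]);y=np.array([.506,.8625,0])
    a=.38*d+.925*z;h=.925*d-.38*z;p0=np.array([513.8,278.6,244.2])
    print('t%.2f'%s['time_s'],p.round(1),'F axial %.1f h %.1f y %.1f'%(F@a,F@h,F@y),'adv %.1f h %.1f y %.1f'%((p0-p)@a,(p-p0)@h,(p-p0)@y),'T',s['wrist_torque'].round(2),'g%.3f'%s['grip_width'])
E
python3 -c "
from h import *
fr()"
```

```text
t23.25 [525.4 272.4 211. ] F axial 0.4 h 1.5 y -0.6 adv 35.7 h 0.5 y 0.6 T [-0.01  0.21 -0.03] g0.267
```

step_arm([
  [[0.02,-0.012,-0.058],0],
  [[0,0,0],0],
])

```text
time_s: 23.45
eef_pos: [526.1, 271.8, 208.3]
ee_rot: [0.682, 0.185, 0.683, -0.186]
force: [-0.7, -0.6, -6.3]
grip_width: 0.271
```

step_arm([
  [[0.02,-0.012,-0.058],0],
  [[0,0,0],0],
])

```text
time_s: 23.65
eef_pos: [526.9, 271.4, 206.0]
ee_rot: [0.682, 0.185, 0.683, -0.186]
force: [0.4, -0.8, -7.8]
grip_width: 0.268
```

Run:
```python
from h import *
fr();s=snap('side','s21')
i=s['image'][225:321,240:336];a=np.clip(cv2.resize(i,(600,600),interpolation=cv2.INTER_CUBIC).astype(float)*2.2,0,255).astype(np.uint8)
cv2.imwrite('pics/z21.png',a)
```

```text
t23.65 [526.9 271.4 206. ] F axial -5.8 h 1.6 y -0.5 adv 41.1 h 0.7 y 0.4 T [-0.13 -0.04 -0.02] g0.268
```

View pics/z21.png

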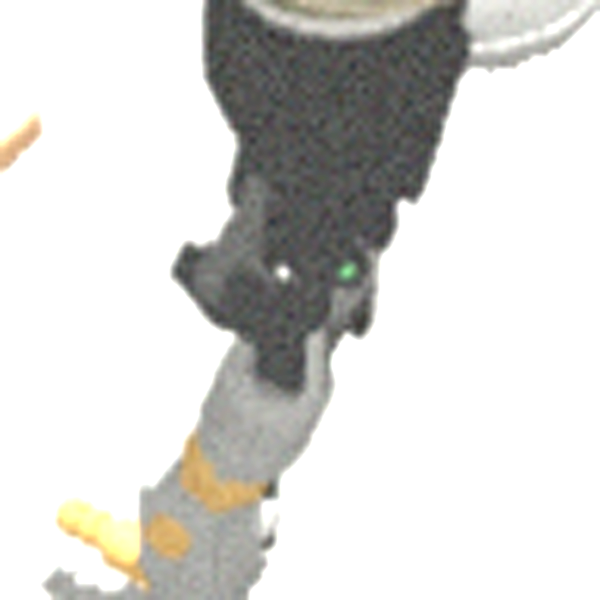

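step_arm([
  [[0.02,-0.012,-0.058],0],
  [[0,0,0],0],
], force=50)

```text
time_s: 23.9
eef_pos: [527.5, 271.0, 204.1]
ee_rot: [0.682, 0.185, 0.683, -0.186]
force: [-1.9, -0.8, -6.5]
grip_width: 0.269
```

step_arm([
  [[0.02,-0.012,-0.058],0],
  [[0,0,0],0],
])

```text
time_s: 24.1
eef_pos: [528.5, 270.7, 202.6]
ee_rot: [0.682, 0.186, 0.682, -0.186]
force: [-4.1, -1.4, -2.9]
grip_width: 0.27
```

```bash
python3 -c "
from h import *
fr()"
```

```text
t24.10 [528.5 270.7 202.6] F axial 0.2 h 3.0 y -3.2 adv 44.8 h 0.4 y 0.7 T [-0.05  0.75 -0.05] g0.270
```

step_arm([
  [[-0.01,-0.024,-0.058],0],
  [[0,0,0],0],
])

```text
time_s: 24.3
eef_pos: [528.6, 270.3, 201.4]
ee_rot: [0.683, 0.186, 0.682, -0.185]
force: [-4.8, 1.6, 6.6]
grip_width: 0.266
```

```bash
python3 -c "
from h import *
fr()"
```

```text
t24.30 [528.6 270.3 201.4] F axial 9.7 h 1.3 y -1.0 adv 46.1 h 0.6 y 0.3 T [ 0.39  0.94 -0.03] g0.266
```

step_arm([
  [[0.012,-0.007,-0.036],0],
  [[0,0,0],0],
], force=60)

```text
time_s: 24.5
eef_pos: [529.1, 270.1, 200.1]
ee_rot: [0.683, 0.186, 0.682, -0.185]
force: [-5.3, 2.4, 6.7]
grip_width: 0.265
```

step_arm([
  [[0.012,-0.007,-0.036],0],
  [[0,0,0],0],
  [[0,0,0],0],
])

```text
time_s: 24.8
eef_pos: [529.5, 269.8, 198.9]
ee_rot: [0.683, 0.186, 0.682, -0.185]
force: [-6.1, 2.0, 7.4]
grip_width: 0.268
```

```bash
python3 -c "
from h import *
fr()"
```

```text
t24.80 [529.5 269.8 198.9] F axial 10.9 h 2.3 y -1.3 adv 48.7 h 0.5 y 0.4 T [0.38 1.05 0.  ] g0.268
```

step_arm([
  [[0.006,-0.006,-0.036],0],
  [[0.01,-0.008,-0.036],0],
  [[0,0,0],0],
  [[0,0,0],0],
])

```text
time_s: 25.2
eef_pos: [530.3, 269.4, 196.4]
ee_rot: [0.683, 0.187, 0.681, -0.185]
force: [-6.0, 1.4, 9.6]
grip_width: 0.269
```

Run:
```python
from h import *
fr();s=snap('side','s22');w=snap('wrist','w22');fr()
i=s['image'][225:321,240:336];a=np.clip(cv2.resize(i,(600,600),interpolation=cv2.INTER_CUBIC).astype(float)*2.2,0,255).astype(np.uint8)
cv2.imwrite('pics/z22.png',a)
```

```text
t25.20 [530.3 269.4 196.4] F axial 12.9 h 1.1 y -1.8 adv 51.4 h 0.7 y 0.4 T [ 0.41  1.1  -0.02] g0.269
t25.30 [530.3 269.4 196.4] F axial 12.9 h 0.8 y -2.1 adv 51.4 h 0.7 y 0.4 T [ 0.42  1.08 -0.02] g0.268
```

View pics/z22.png

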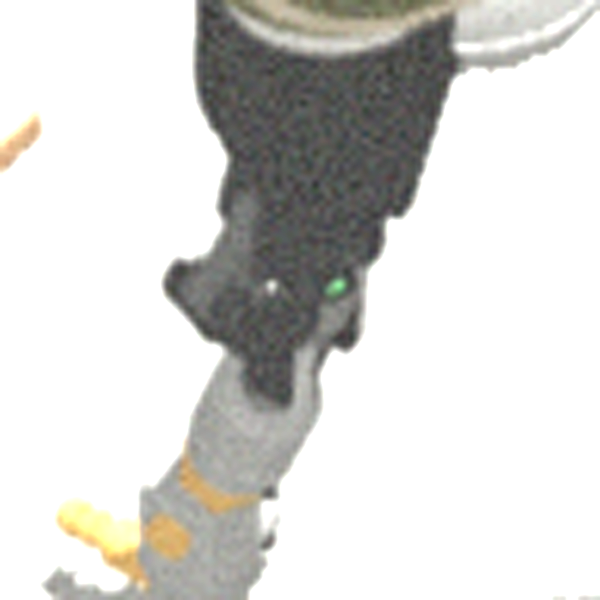

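View pics/w22.png

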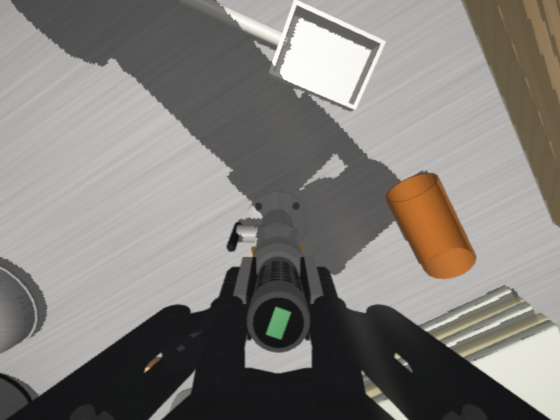

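step_arm([
  [[0,0,0],0],
  [[0,0,0],0],
  [[0,0,0],0],
  [[0,0,0],0],
  [[0,0,0],0],
])

```text
time_s: 25.8
eef_pos: [530.3, 269.4, 196.4]
ee_rot: [0.683, 0.187, 0.681, -0.185]
force: [-6.3, 2.2, 9.1]
grip_width: 0.265
```

Run:
```python
from h import *
fr();snap('side','s23');w=snap('wrist','w23')
i=w['image'][180:280,230:330];cv2.imwrite('pics/z23.png',np.clip(cv2.resize(i,(600,600),interpolation=cv2.INTER_CUBIC).astype(float)*2.,0,255).astype(np.uint8))
```

```text
t25.80 [530.3 269.4 196.4] F axial 12.6 h 1.9 y -1.3 adv 51.4 h 0.7 y 0.4 T [ 0.4   1.13 -0.03] g0.265
```

View pics/z23.png

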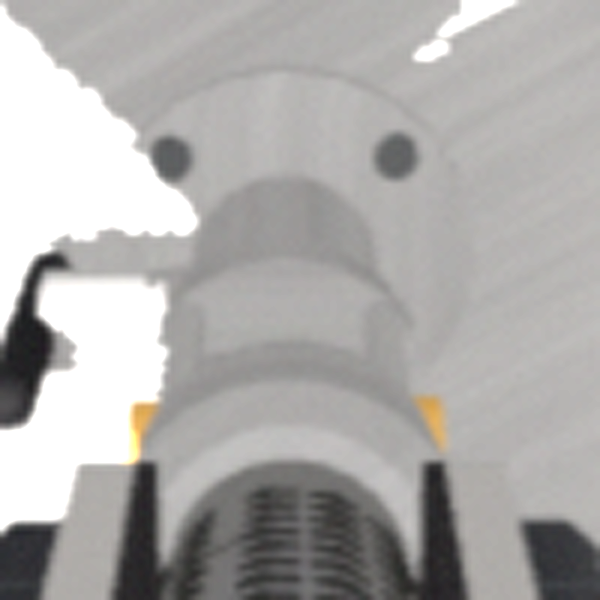

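View pics/s23.png

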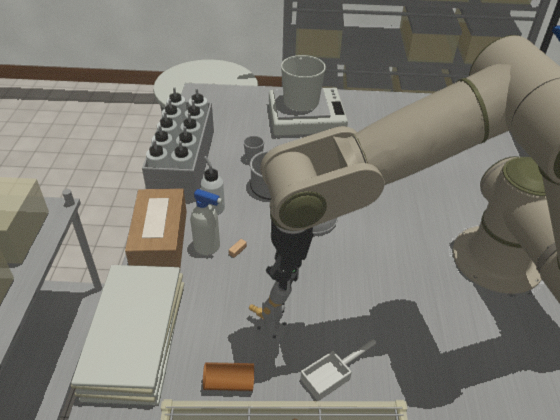

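```bash
python3 -c "
from h import *
fr();print(ticket.finish_job())"
```

```text
t25.90 [530.3 269.4 196.5] F axial 12.5 h 0.9 y -0.5 adv 51.3 h 0.7 y 0.4 T [0.32 1.12 0.01] g0.270
the job is handed in; nothing more can be done
None
```

The tester is on the nipple, and I handed the job in at about 26 s with the arm still gripping it and pressing along the nipple's axis. No verdict was reported.

- **Lid:** I lifted it straight up by its knob and stood it rim-down on the free worktop between the jar and the robot. A picture afterwards shows it standing level.
- **Tilting the tester:** The moves cannot tilt the tool. I drew the tester out and turned it in a light grip by leaning its coupler against the fixed jar's inner rim, first one way and then slightly back.
- **Snap and push:** I pushed along the nipple's axis. The jaws rode over the ball, then pulled inward by about 6 N, and the tip met the bore floor.
- **How far it is sunk:** The last axial push was 12.5 to 12.9 N. That puts the nipple about 5 to 5.5 mm in, and the roughly 5.4 mm of travel after contact agrees. Halfway is 3.5 mm.
- **Stability:** Side forces were about 2 N or less, and the pose held still for 0.6 s before I handed in.
- **Other things:** The last side picture shows nothing else moved, although the arm hides part of the jar and lid there.

**What disagreed:** My estimates of the tester's tilt before docking ranged from about 0.29 rad (side camera) to 0.34 rad (wrist camera). The nipple's lean measured about 0.39 rad. After docking, the wrist view gave about 0.38 rad, which agrees. I inferred the snap and the depth from force and travel; neither could be seen directly.

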